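# Soap for the soaking tub

### The arm

A 6-joint arm with a two-finger parallel gripper is mounted at the origin on the work surface. World frame = base frame: x ahead of the robot, y to its left, z up, the work surface at z = 0. Lengths are in m, angles in rad, forces in N, time in s.
With the tool pointing down it reaches from about 0.25 to 0.725 m from the base axis. Payload 4 kg.
Tool frame: the origin (TCP) lies at the very end of the fingers, on their centre line; the grasp point (between the pads) lies 19 mm behind it; z points along the fingers, y is the line along which they close (so a half turn about z gives the same grasp; the last joint's range is limited). The gripper opens to 85 mm and grips with 20 to 120 N. Pads are 22 mm wide; open, the fingers measure 114 mm over their backs; the gripper's body (76 mm by 85 mm) begins 54 mm behind the grasp point. The pads swing forward as they close: fully open they stand 13 mm farther back than shut.
Start: joints at [-1.323, 0.241, 0.005, 1.335, 0, 1.571], TCP at [0.123, -0.485, 0.231] pointing down, gripper open.
Joint ranges: [-2.72, 2.72], [-1.05, 1.87], [-1.09, 1.28], [-1.99, 2.15], [-1.42, 1.44], [-3.14, 3.14]. Speed limits (rad/s): [2.79, 2.79, 3.14, 3.14, 3.14, 3.14].

### API

Orientations are given as a unit quaternion [w, x, y, z].
In Python, from workcell import readout, cams, workorder gives the robot as it stands.
- The arm moves only by the tool send_rows, never from a script. Its argument "commands" is a list of rows, each a list of 7 numbers: the shift along the tool's x, y, z normalised to -1 to 1, where 1 is 200 mm, then the turn, a rotation vector about the tool's x, y, z normalised to -1 to 1, where 1 is 360 degrees, then the opening, from -1 (shut) to 1 (fully open). A call has 1 to 12 rows; each row is the pose to reach, as a shift and turn from the pose commanded when the call began, along the tool's axes at that moment, turning the shorter way round; what a row does not reach only later rows make up. A row lasts 1/10 s, in which the tool goes at most 50 mm and 8.59 degrees, less where a joint would pass 70% of its speed; a pose out of reach is approached as far as the arm can. A call with a number of a shift or a turn outside -1 to 1 is refused whole. A call with a gripper value outside its range is refused whole. The fingers move at their own pace and stop on an object; "grip_force" is the grip in N (left out, the last holds). Time passes only in rows, so rows that repeat a pose let the fingers close. It gives the time, the measured TCP pose, the force, the opening and the grip force at its end, in the units of the state.
- readout.read_state(): the state, without advancing time (a new reading comes with each control period).
- cams.grab_frame(name): name is "side" or "top"; returns a dict with "frame" (384x512x3 uint8, red, green, blue), "range_z" (384x512 float32, m along the optical axis (not along the pixel's ray), 0 where there is no reading), "vfov" (degrees; the focal length in pixels is half the picture's height over the tangent of half this angle, whatever the lens; pixels are square), "cx", "cy" (the principal point, pixels), "k1" (the pictures are not rectified: a ray, as slopes to the right and down, at radius r is drawn at 1 + k1 r^2 times it, then the intrinsics apply), "world_from_camera" (4x4, takes a point from camera to world coordinates). Camera axes: x right, y up, looking along -z (the intrinsics and any distortion apply to the point x, -y, -z); pixel columns grow to the right and rows downward; lengths in m; the calibration is good to about 2 mm. A picture is of the moment at which its call begins.
- workorder.sign_off(): hands the job in; it is judged then, once.
The state is a dict: "time_s": time; "joints": joint angles; "qd": joint speeds; "joint_torque": joint torques, N m; "tool_pos": TCP position; "ee_rot": TCP orientation; "wrist_force": force on the tool from outside, world axes, zero at the start; "torque": the same for the moment, N m; "gripper_width": finger opening in m; "grasp_force": force on a finger pad.
Only numpy, scipy, OpenCV 4.12 (cv2) and the standard library are available. Lean on these libraries where they do the work, as an engineer would, in place of code of your own. Each camera call takes 0.05 s, during which the arm holds its last target. There are 200 camera calls.

### The job

Get the tub ready for soaking: slide the saucepan, never lifting it off the worktop, out from under the soap pump and onto the round red-edged mark. Then turn the upside-down tub the right way up, set it down under the pump's spout and let go of it, and only after that press the pump head fully down and let it spring back. Leave the pan on its mark and the tub under the spout, and do not disturb the other things on the worktop.

Things in the scene. Friction and masses are not known exactly. Their poses are not given: they have to be found in the camera images.
- soap_bottle: white and green soap bottle, 64 mm across (its shoulder ends at z 138 mm), on a steel foot disc of 80 mm diameter, 6 mm thick, fixed to the worktop; stands upright. Origin: centre of its underside, on its axis; its spout points along its own -x.
- pump_top (a point): centre of the flat top (34 mm across) of the black pump head, on the bottle's axis, 190 mm above the worktop when up; it moves down with the head
- spout (a point): mouth of the spout, 85 mm from the bottle's axis along the bottle's -x, 164 mm above the worktop when up. The spout is a black bar 14 mm wide and 10 mm high, with its top 184 mm above the worktop, and moves with the head.
- pump (a joint): how far the pump head is pressed down, in m: 0 up, 0.014 fully down. A spring pushes it up again: about 2.5 N to start it, 11 N fully down.
- saucepan: loose steel saucepan, 120 mm across (base 110 mm), 75 mm high, 0.5 to 0.85 kg, open at the top, starts under the spout. Origin: centre of its underside, z up. Straight black handle along its own -x: level bar 18 mm wide, 16 mm high, its mid-height 62 mm above the worktop; it can be gripped from 82 to 163 mm from the pan's centre.
- ring_mark: flat round mark on the worktop, white with a red edge, 160 mm across, nothing to climb over; the pan is to stand inside it. Origin: its centre.
- drying_mat: blue drying mat, 190 mm (its x) by 150 mm, 2 mm thick, fixed, under the tub at the start. Origin: centre of its underside.
- tub: loose straight-sided orange plastic tub, yellow panel under its base; 110 mm long (its x), 56 wide (y), 50 high (z), walls 5 mm, 0.14 kg. Starts mouth down on the mat; also stands firmly on an end wall. Origin: centre of the mouth plane; z points from mouth to base: up while upside down, down once right way up (origin then 50 mm above the worktop).
- mug: bystander: blue mug 76 mm across, 80 mm high, with a handle at its +y reaching about 70 mm from the axis; origin under its centre
- tumbler: bystander: green glass tumbler 68 mm across, 80 mm high; origin under its centre
- oil_bottle: bystander: amber bottle 60 mm across, 180 mm high; origin under its centre
- coffee_jar: bystander: jar 76 mm across with a red cap, 130 mm high; origin under its centre
- bowl: bystander: white bowl 110 mm across, 50 mm high; origin under its centre
- spice_tin: bystander: red tin 60 mm across, 90 mm high; origin under its centre
- dish_brush: bystander: brush with a wooden handle, lying along its own x, some 200 mm long, low; origin under its middle
- spatula: bystander: wooden-handled spatula lying along its own x, some 250 mm long, low; origin under its middle
Things that resemble listed ones, but are neither listed nor needed, are in the scene too. Of the things that look like the tub, the larger one is meant.

How it is judged:
On the way, in this order (a step that is already met when the one before it is completed fails the run):
1. the saucepan stands inside the ring mark, let go (horizontal distance between saucepan and ring_mark below 0.022 m and height (world z) of saucepan below 0.004 m and angle between saucepan's own z axis and vertical below 0.05 rad and contact force between the fingers and saucepan below 0.2 N and linear speed of saucepan below 0.02 m/s), for 0.2 s.
2. the tub stands right way up on the worktop under the spout, let go (angle between tub's own z axis and vertical above 3.04 rad and height (world z) of tub below 0.056 m and x of spout in the frame of tub between -0.047 and 0.047 m and y of spout in the frame of tub between -0.022 and 0.022 m and contact force between the fingers and tub below 0.2 N and linear speed of tub below 0.02 m/s), for 0.2 s.
3. the pump head is pressed fully down over the tub (value of joint pump above 0.011 m and angle between tub's own z axis and vertical above 3.04 rad and height (world z) of tub below 0.056 m and x of spout in the frame of tub between -0.047 and 0.047 m and y of spout in the frame of tub between -0.022 and 0.022 m), for 0.05 s.
4. the pump head has sprung back up (value of joint pump below 0.002 m), for 0.1 s.
At the end, for the whole second after the job is handed in: Saucepan flat and still, centre within 22 mm of the ring mark's; tub right way up (0.1 rad) and still on the worktop, the spout's mouth over it within 47 mm along and 22 mm across of its centre; pump head back up (under 2 mm down); nothing held (all of step 1 and all of step 2 and value of joint pump below 0.002 m); the robot touches nothing.
It fails at once if the saucepan is lifted (over 8 mm) or tipped (over 0.15 rad) (height (world z) of saucepan above 0.008 m or angle between saucepan's own z axis and vertical above 0.15 rad).
It fails at once if the pump is pressed (over 5 mm) while the tub is not standing under the spout (value of joint pump above 0.005 m and not (angle between tub's own z axis and vertical above 3.04 rad and height (world z) of tub below 0.056 m and x of spout in the frame of tub between -0.047 and 0.047 m and y of spout in the frame of tub between -0.022 and 0.022 m)).
It fails at once if a bystander is moved more than 30 mm (distance of any of mug, tumbler, oil_bottle, coffee_jar, bowl, spice_tin, dish_brush, spatula from where it was at the start of the episode above 0.03 m).
It also fails if it takes over 72 s, if anything falls off the work surface, if the arm or the gripper's body presses on something with over 40 N, if the wrist force passes 120 N, or if a joint passes its speed limit or range.

## Working session

There is one attempt and no reset: what is moved stays moved. The work goes in short steps, Python scripts to look and compute and a tool call to move; the robot and the scene stay as the last step left them, time stands still between calls to the robot, and variables do not carry over. Pictures are saved under pics/ and viewed, at most 12 in all, crops included, and the job is handed in when it is done.

Besides the shell and the picture viewer there is one more tool, called in YAML: its name, and indented under it one key for each argument. send_rows: Moves the arm, as the interface text tells. Scaled input: -1 to 1 covers 200 mm each way for a shift and 360 degrees each way for a turn. Its arguments: {"type":"object","properties":{"commands":{"type":"array"},"grip_force":{"type":"number"}},"required":["commands"]}

```bash
mkdir -p pics; cat > h.py <<'E'
import numpy as np, cv2
from workcell import readout, cams, workorder
from scipy.spatial.transform import Rotation as R
def grab(n):
    f=cams.grab_frame(n); np.savez('%s.npz'%n,**f); return f
def load(n): 
    d=np.load('%s.npz'%n); return {k:d[k] for k in d.files}
def world(f,uv,z=None):
    H=f['frame'].shape[0]; F=H/2/np.tan(np.radians(float(f['vfov']))/2)
    uv=np.atleast_2d(np.array(uv,float))
    K=np.array([[F,0,float(f['cx'])],[0,F,float(f['cy'])],[0,0,1]])
    s=cv2.undistortPointsIter(uv.reshape(-1,1,2),K,np.array([float(f['k1']),0,0,0]),None,None,(3,50,1e-9)).reshape(-1,2)
    d=np.c_[s[:,0],-s[:,1],-np.ones(len(s))]
    T=f['world_from_camera']
    if z is None:
        r=f['range_z'][np.round(uv[:,1]).astype(int),np.round(uv[:,0]).astype(int)]
        return (d*r[:,None])@T[:3,:3].T+T[:3,3]
    w=d@T[:3,:3].T
    return T[:3,3]+w*((z-T[2,3])/w[:,2])[:,None]
def cloud(f):
    H,W=f['range_z'].shape; v,u=np.mgrid[:H,:W]
    return world(f,np.c_[u.ravel(),v.ravel()]).reshape(H,W,3)
def rel(target,Rt=None,p=None,q=None):
    """normalised shift/turn from pose p,q (default measured) to target"""
    s=readout.read_state(); p=np.array(s['tool_pos'] if p is None else p); q=np.array(s['ee_rot'] if q is None else q)
    R0=R.from_quat(q,scalar_first=True)
    o=R0.inv().apply(np.array(target)-p)/0.2
    t=np.zeros(3) if Rt is None else (R0.inv()*Rt).as_rotvec()/(2*np.pi)
    return np.round(np.r_[o,t],4)
def save(img,name,crop=None,k=1):
    im=img[...,::-1]
    if crop: x0,y0,x1,y1=crop; im=im[y0:y1,x0:x1]
    cv2.imwrite('pics/'+name,cv2.resize(im,None,fx=k,fy=k,interpolation=cv2.INTER_CUBIC))
E
python3 - <<'E'
from h import *
for n in('top','side'):
    f=grab(n); save(f['frame'],n+'0.png',k=1.5)
    print(n,f['vfov'],f['k1'],f['world_from_camera'].round(3).tolist())
print(readout.read_state())
E
```

```text
top 49.11060906223649 -0.13804678481164065 [[0.005, 0.99, -0.141, 0.319], [-1.0, 0.006, 0.003, -0.0], [0.004, 0.141, 0.99, 1.584], [0.0, 0.0, 0.0, 1.0]]
side 51.86398436730643 -0.04262227120949251 [[-1.0, 0.0, -0.013, 0.506], [-0.011, -0.578, 0.816, 1.09], [-0.007, 0.816, 0.578, 0.939], [0.0, 0.0, 0.0, 1.0]]
{'time_s': 0.1, 'joints': array([-1.32300554e+00,  2.41347597e-01,  3.87543190e-03,  1.33521213e+00,
       -1.12037262e-05,  1.57078280e+00]), 'qd': array([ 0.00121532, -0.00151799,  0.00212839,  0.00050533,  0.00031088,
       -0.00097555]), 'joint_torque': array([ 1.03736427e-04, -3.73136723e+01,  2.53010595e+01,  1.08657047e-02,
       -1.00707528e-06, -6.23759902e-06]), 'tool_pos': array([ 0.12249011, -0.48418364,  0.2305033 ]), 'ee_rot': array([-9.36054567e-04,  9.92333500e-01,  1.23585331e-01, -1.22208610e-04]), 'wrist_force': array([0.40170305, 0.6107799 , 0.12239252]), 'torque': array([-0.02048972, -0.00315498,  0.00879704]), 'grasp_force': 0.0, 'gripper_width': 0.0852774101008784}
```

View pics/top0.png

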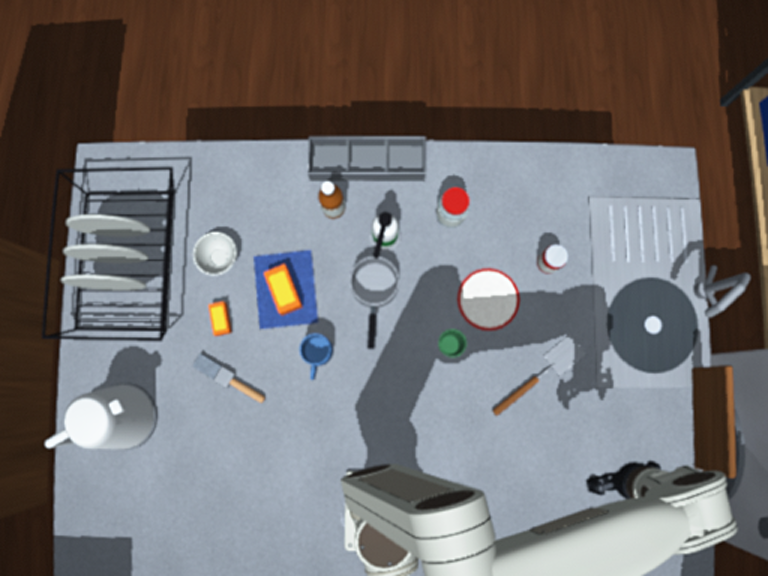

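View pics/side0.png

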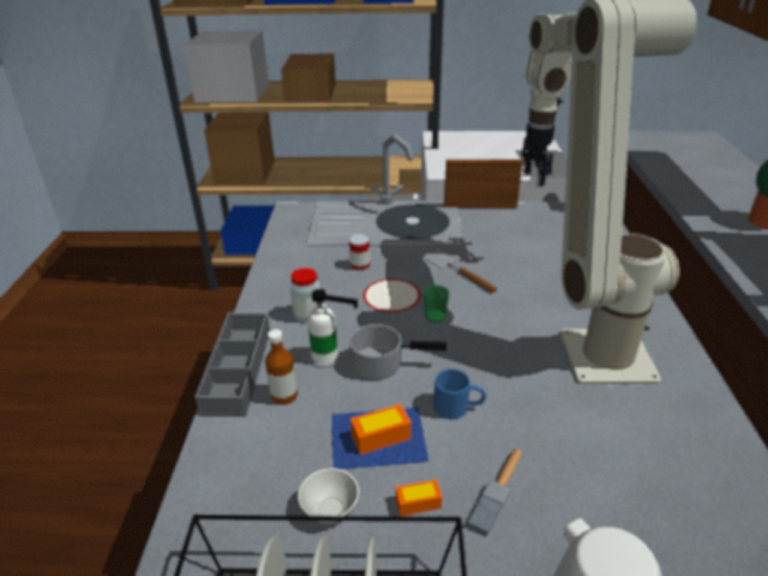

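The top view shows tub candidates: the large orange/yellow one on the mat at (282,288), and a small one at (220,318), so I choose the large one. The pan is at (375,283) with its handle toward (372,345). The ring is at (489,299); the drain at (653,325) looks similar but isn't it. The bottle is at (384,228) with its spout tip near (378,254). The tumbler at (452,343) lies in the path the handle would sweep, so I will rotate the pan as it moves.

```bash
python3 - <<'E'
from h import *
f=load('top'); fs=load('side')
save(f['frame'],'crop0.png',(160,120,350,260),4)
C=cloud(f); Cs=cloud(fs)
rgb=f['frame'].astype(int)
def blob(name,mask):
    P=C[mask]; print(name,mask.sum(),'mean',P.mean(0).round(4),'mid',((P.max(0)+P.min(0))/2).round(4),'zmax',P[:,2].max().round(4)); return P
hsv=cv2.cvtColor(f['frame'],cv2.COLOR_RGB2HSV).astype(int)
v,u=np.mgrid[:384,:512]
# tub
m=(hsv[...,0]<35)&(hsv[...,1]>150)&(hsv[...,2]>120)&(C[...,2]>.035)&(C[...,2]<.07)&(u>165)&(u<210)&(v>160)&(v<220)
P=blob('tub top',m)
r=cv2.minAreaRect(P[:,:2].astype(np.float32)); print(r, cv2.boxPoints(r).round(3).tolist())
# ring: whites+red at z~0
reg=(u>295)&(u<355)&(v>170)&(v<228)&(C[...,2]<.02)
red=((hsv[...,0]<10)|(hsv[...,0]>170))&(hsv[...,1]>80)&reg
e=cv2.fitEllipse(np.c_[u[red],v[red]].astype(np.float32)); print(e); print('ring',world(f,[e[0]],0), world(f,[[e[0][0]+e[1][0]/2,e[0][1]]],0))
# pan rim & handle
m=(C[...,2]>.06)&(C[...,2]<.085)&(u>230)&(u<270)&(v>160)&(v<240)
P=blob('pan',m); 
h=m&(v>205); Ph=C[h]; print('handle',np.c_[u[h],v[h]].mean(0),Ph.mean(0).round(4),Ph.min(0).round(4),Ph.max(0).round(4))
rim=m&(v<203); Pr=C[rim]; A=np.c_[2*Pr[:,:2],np.ones(len(Pr))]; s=np.linalg.lstsq(A,(Pr[:,:2]**2).sum(1),rcond=None)[0]; print('rim min/max',Pr.min(0).round(4),Pr.max(0).round(4),cv2.minEnclosingCircle(Pr[:,:2].astype(np.float32)))
for nm,box in dict(head=(245,135,270,172),tumb=(285,215,315,240),mug=(195,215,225,255),jar=(285,120,320,150)).items():
    x0,y0,x1,y1=box; b=(u>x0)&(u<x1)&(v>y0)&(v<y1)
    zt={'head':.178,'tumb':.07,'mug':.07,'jar':.12}[nm]
    P=blob(nm,b&(C[...,2]>zt))
    print(P[:,:2].min(0).round(3),P[:,:2].max(0).round(3))
    if nm=='head':
        P=P[:,:2]; print(cv2.fitLine(P.astype(np.float32),cv2.DIST_L2,0,.01,.01).ravel())
# head in side cam
v2,u2=v,u
b=(u>195)&(u<245)&(v>185)&(v<215)&(Cs[...,2]>.175)&(Cs[...,2]<.2); P=Cs[b]; print('side head',P.min(0).round(3),P.max(0).round(3),P.mean(0).round(4))
E
```

```text
tub top 451 mean [0.5415 0.2535 0.0523] mid [0.5422 0.2542 0.0486] zmax 0.0621
((0.5408741235733032, 0.25439509749412537), (0.11157955229282379, 0.056355852633714676), 22.281221389770508) [[0.4790000021457672, 0.2590000033378601], [0.5, 0.2070000022649765], [0.6029999852180481, 0.24899999797344208], [0.5820000171661377, 0.3019999861717224]]
((325.20294189453125, 199.16531372070312), (39.56179428100586, 40.34040832519531), 131.93389892578125)
ring [[ 0.52583068 -0.26192941  0.        ]] [[ 0.52621529 -0.33828914  0.        ]]
pan 260 mean [0.5094 0.0282 0.0717] mid [0.5291 0.0261 0.0726] zmax 0.0845
handle [247.51282051 219.17948718] [0.4424 0.0322 0.0699] [0.3995 0.023  0.0619] [0.4911 0.0417 0.0798]
rim min/max [ 0.5038 -0.0305  0.0607] [0.6587 0.0826 0.0845] ((0.5814576148986816, 0.018497170880436897), 0.08456385880708694)
head 137 mean [0.6517 0.0079 0.2081] mid [0.5089 0.0077 0.8811] zmax 1.5838
[ 0.319 -0.011] [0.699 0.026]
[ 0.99780315 -0.06624863  0.65166754  0.00789805]
tumb 85 mean [ 0.4091 -0.1575  0.1327] mid [ 0.3812 -0.0966  0.8269] zmax 1.5838
[ 0.319 -0.193] [ 0.443 -0.   ]
mug 87 mean [0.3879 0.1602 0.1493] mid [0.375 0.101 0.827] zmax 1.5838
[ 0.319 -0.   ] [0.431 0.202]
jar 278 mean [ 0.7387 -0.163   0.1518] mid [ 0.5487 -0.0992  0.8525] zmax 1.5838
[ 0.319 -0.198] [ 0.778 -0.   ]
side head [ 0.597 -0.012  0.175] [0.699 0.03  0.196] [0.6561 0.0132 0.1857]
```

View pics/crop0.png

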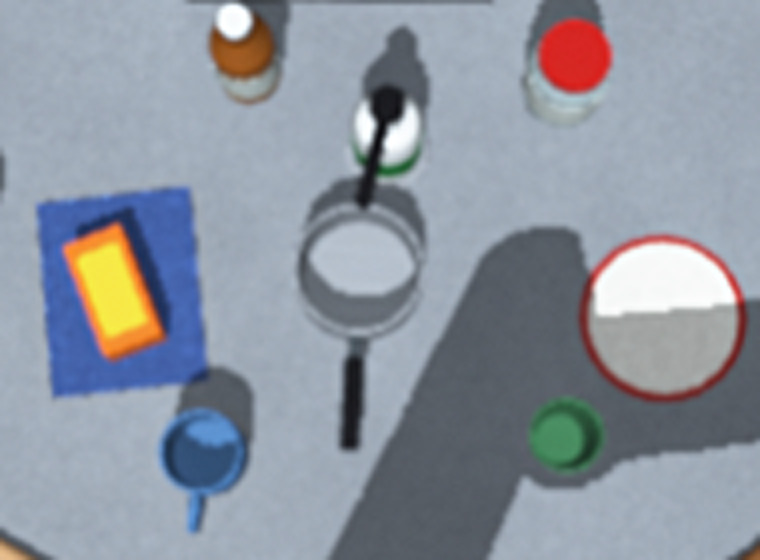

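The crop confirms the large tub on the mat at (112,292). The pan rim is centred at (360,271), its handle runs (354,355)→(349,447), the pump head is at (386,103) and the spout tip at (363,203).

```bash
python3 - <<'E'
from h import *
f=load('top'); g=lambda a,z: print(world(f,[[160+a[0]/4-.4,120+a[1]/4-.4]],z).round(4))
for a,z in [((360,271),.075),((354,355),.07),((349,447),.07),((386,103),.19),((363,203),.184),((567,434),.08),((201,452),.08),((663,317),0)]: g(a,z)
for a in ((299,271),(420,271)): g(a,.075)
E
```

```text
[[0.5579 0.0255 0.075 ]]
[[0.4816 0.0304 0.07  ]]
[[0.3984 0.0343 0.07  ]]
[[0.6849 0.0026 0.19  ]]
[[0.599  0.0216 0.184 ]]
[[ 0.4104 -0.1611  0.08  ]]
[[0.3925 0.1664 0.08  ]]
[[ 0.527  -0.2625  0.    ]]
[[0.5575 0.081  0.075 ]]
[[ 0.5582 -0.029   0.075 ]]
```

```bash
cat >> h.py <<'E'
def down(yaw): return R.from_euler('z',yaw,degrees=True)*R.from_euler('x',180,degrees=True)
E
python3 -c "
from h import *
print(rel([.443,.032,.13],down(-3.2)))"
```

```text
[ 2.1866e+00 -2.1081e+00  5.0650e-01 -3.0000e-04  0.0000e+00  4.8300e-02]
```

send_rows:
  commands:
    - [0.4,-0.38,0,0,0,0.02,1]
    - [0.7,-0.7,0,0,0,0.0483,1]
    - [1,-1,0.1,0,0,0.0483,1]
    - [1,-1,0.1,0,0,0.0483,1]
    - [1,-1,0.1,0,0,0.0483,1]
    - [1,-1,0.1,0,0,0.0483,1]
    - [1,-1,0.1,0,0,0.0483,1]
  grip_force: 60

```text
time_s: 0.8
tool_pos: [0.2683, -0.2379, 0.2105]
ee_rot: [-0.001, 1.0, -0.024, -0.0]
wrist_force: [-0.2, -0.0, 0.8]
gripper_width: 0.0857
grasp_force: 0.0
```

```bash
python3 -c "
from h import *
print(rel([.443,.032,.13],down(-3.2)),rel([.443,.032,.043],down(-3.2)),readout.read_state()['joints'])"
```

```text
[ 8.0760e-01 -1.3892e+00  4.0510e-01 -4.0000e-04  2.0000e-04  1.2000e-03] [ 8.0800e-01 -1.3882e+00  8.4010e-01 -4.0000e-04  2.0000e-04  1.2000e-03] [-7.26408503e-01 -2.77555069e-02 -3.55381971e-01  1.24542358e+00
  1.19120222e-03  2.46368130e+00]
```

send_rows:
  commands:
    - [0.2,-0.2,0,0,0,-0.02,1]
    - [0.4,-0.5,0.05,0,0,-0.045,1]
    - [0.6,-0.8,0.1,0,0,-0.07,1]
    - [0.8,-1,0.1,0,0,-0.09,1]
    - [0.8,-1,0.2,0,0,-0.12,1]
    - [0.8,-1,0.2,0,0,-0.14,1]
    - [0.8,-1,0.2,0,0,-0.16,1]
    - [0.8,-1,0.2,0,0,-0.19,1]
    - [0.8,-1,0.2,0,0,-0.21,1]
    - [0.8,-1,0.2,0,0,-0.23,1]
    - [0.8,-1,0.2,0,0,-0.25,1]
    - [0.8,-1,0.2,0,0,-0.25,1]

```text
time_s: 2.0
tool_pos: [0.4382, -0.0516, 0.171]
ee_rot: [-0.0, 0.727, 0.687, -0.0]
wrist_force: [0.1, -0.3, -0.4]
gripper_width: 0.0855
grasp_force: 0.0
```

```bash
python3 -c "
from h import *
print(rel([.443,.032,.13],down(176.8)),rel([.443,.032,.043],down(176.8)),readout.read_state()['joints'])"
```

```text
[ 4.189e-01  2.000e-04  2.049e-01 -1.000e-04 -1.000e-04 -2.502e-01] [ 4.190e-01  5.000e-04  6.399e-01 -1.000e-04 -1.000e-04 -2.502e-01] [-1.17111056e-01  1.64021030e-01 -2.53707579e-01  1.15376694e+00
 -2.53021214e-04  1.51051277e+00]
```

send_rows:
  commands:
    - [0.2,0,0.1,0,0,-0.02,1]
    - [0.419,0,0.2,0,0,-0.045,1]
    - [0.419,0,0.2,0,0,-0.07,1]
    - [0.419,0,0.2,0,0,-0.095,1]
    - [0.419,0,0.2,0,0,-0.12,1]
    - [0.419,0,0.2,0,0,-0.14,1]
    - [0.419,0,0.2,0,0,-0.165,1]
    - [0.419,0,0.2,0,0,-0.19,1]
    - [0.419,0,0.2,0,0,-0.21,1]
    - [0.419,0,0.2,0,0,-0.235,1]
    - [0.419,0,0.3,0,0,-0.25,1]
    - [0.419,0,0.4,0,0,-0.25,1]

```text
time_s: 3.2
tool_pos: [0.444, 0.0323, 0.0913]
ee_rot: [0.001, 0.029, 1.0, -0.0]
wrist_force: [1.2, 0.7, 0.5]
gripper_width: 0.0855
grasp_force: 0.0
```

```bash
python3 -c "
from h import *
print(rel([.443,.032,.043],down(176.8)),readout.read_state()['joints'])
f=grab('side'); save(f['frame'],'side1.png',(200,120,400,320),3)"
```

```text
[ 0.0052 -0.0016  0.2416  0.      0.0003 -0.0003] [ 7.26881336e-02  2.50132248e-01 -3.74590197e-01  9.43950556e-01
 -2.18791637e-04  1.30396913e-01]
```

View pics/side1.png

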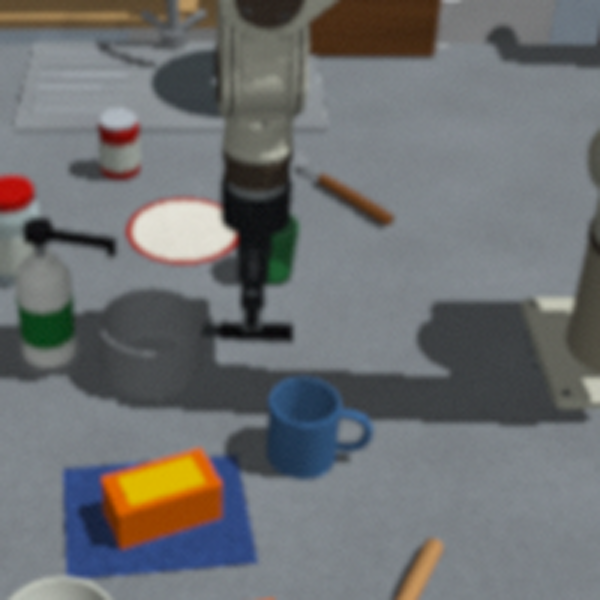

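The gripper at (255,270) stands over the handle at (250,330), about mid-span and clear of the mug. Next I descend and grip.

send_rows:
  commands:
    - [0,0,0.12,0,0,0,1]
    - [0,0,0.235,0,0,0,1]
    - [0,0,0.235,0,0,0,1]
    - [0,0,0.235,0,0,0,-0.2]
    - [0,0,0.235,0,0,0,-1]
    - [0,0,0.235,0,0,0,-1]
    - [0,0,0.235,0,0,0,-1]
    - [0,0,0.235,0,0,0,-1]
    - [0,0,0.235,0,0,0,-1]
  grip_force: 80

```text
time_s: 4.15
tool_pos: [0.4435, 0.0329, 0.0451]
ee_rot: [0.001, 0.028, 1.0, 0.0]
wrist_force: [-0.9, 1.2, 4.6]
gripper_width: 0.0164
grasp_force: 78.5
```

```bash
python3 - <<'E'
from h import *
s=readout.read_state(); print(s['tool_pos'],s['gripper_width'],s['grasp_force'],s['wrist_force'])
p=np.array([.443,.032])
# waypoints: pan centre & handle yaw; grip 115 mm out
c0=np.array([.558,.0255]); c1=np.array([.5265,-.262])
z=s['tool_pos'][2]
for t in np.linspace(0,1,25):
    a=min(1,t/.5); 
    hy=np.radians(176.8-86.8*a); d=np.array([np.cos(hy),np.sin(hy)])
    b=max(0,(t-.15)/.85); c=c0+(c1-c0)*b
    g=c+.1152*d
    print(round(t,2),c.round(3),rel(np.r_[g,z],down(176.8-86.8*a)))
E
```

```text
[0.44354662 0.03292195 0.04512007] 0.016364935142341275 78.46648693084717 [-0.94931718  1.23466577  4.62383313]
0.0 [0.558 0.026] [ 0.0026 -0.0051 -0.      0.0001  0.0002  0.0001]
0.04 [0.558 0.026] [-0.0021  0.0674  0.      0.0001  0.0002  0.0202]
0.08 [0.558 0.026] [-1.580e-02  1.388e-01  1.000e-04  1.000e-04  2.000e-04  4.030e-02]
0.12 [0.558 0.026] [-3.840e-02  2.078e-01  2.000e-04  1.000e-04  2.000e-04  6.040e-02]
0.17 [0.557 0.02 ] [-6.800e-02  2.452e-01  2.000e-04  1.000e-04  2.000e-04  8.040e-02]
0.21 [0.556 0.006] [-1.033e-01  2.357e-01  3.000e-04  2.000e-04  2.000e-04  1.005e-01]
0.25 [ 0.554 -0.008] [-1.460e-01  2.207e-01  3.000e-04  2.000e-04  2.000e-04  1.206e-01]
0.29 [ 0.553 -0.022] [-0.1954  0.1994  0.0004  0.0002  0.0002  0.1407]
0.33 [ 0.551 -0.037] [-2.505e-01  1.711e-01  4.000e-04  2.000e-04  2.000e-04  1.608e-01]
0.38 [ 0.55  -0.051] [-3.106e-01  1.349e-01  5.000e-04  2.000e-04  1.000e-04  1.809e-01]
0.42 [ 0.548 -0.065] [-3.745e-01  9.050e-02  6.000e-04  2.000e-04  1.000e-04  2.010e-01]
0.46 [ 0.547 -0.079] [-4.412e-01  3.730e-02  6.000e-04  2.000e-04  1.000e-04
[... 467 characters left out ...]
37 -0.163] [-4.905e-01 -3.788e-01  5.000e-04  2.000e-04  1.000e-04  2.412e-01]
0.75 [ 0.536 -0.177] [-4.867e-01 -4.496e-01  4.000e-04  2.000e-04  1.000e-04  2.412e-01]
0.79 [ 0.534 -0.192] [-4.829e-01 -5.204e-01  4.000e-04  2.000e-04  1.000e-04  2.412e-01]
0.83 [ 0.533 -0.206] [-4.791e-01 -5.911e-01  3.000e-04  2.000e-04  1.000e-04  2.412e-01]
0.88 [ 0.531 -0.22 ] [-4.753e-01 -6.619e-01  3.000e-04  2.000e-04  1.000e-04  2.412e-01]
0.92 [ 0.53  -0.234] [-4.715e-01 -7.327e-01  2.000e-04  2.000e-04  1.000e-04  2.412e-01]
0.96 [ 0.528 -0.248] [-4.677e-01 -8.035e-01  2.000e-04  2.000e-04  1.000e-04  2.412e-01]
1.0 [ 0.526 -0.262] [-4.639e-01 -8.743e-01  1.000e-04  2.000e-04  1.000e-04  2.412e-01]
```

send_rows:
  commands:
    - [0.008,0.067,0,0,0,0.02,-1]
    - [0.004,0.139,0,0,0,0.04,-1]
    - [-0.003,0.208,0,0,0,0.06,-1]
    - [-0.013,0.245,0,0,0,0.08,-1]
    - [-0.033,0.236,0,0,0,0.1,-1]
    - [-0.061,0.221,0,0,0,0.12,-1]
    - [-0.095,0.199,0,0,0,0.14,-1]
    - [-0.135,0.171,0,0,0,0.16,-1]
    - [-0.18,0.135,0,0,0,0.18,-1]
    - [-0.23,0.09,0,0,0,0.2,-1]
    - [-0.28,0.037,0,0,0,0.22,-1]
    - [-0.34,-0.025,0,0,0,0.241,-1]

```text
time_s: 5.35
tool_pos: [0.5126, 0.0251, 0.0453]
ee_rot: [0.0, 0.708, 0.706, 0.002]
wrist_force: [1.2, 4.4, 3.7]
gripper_width: 0.0164
grasp_force: 78.5
```

```bash
python3 - <<'E'
from h import *
s=readout.read_state(); print(s['tool_pos'],s['wrist_force'],s['gripper_width'])
for g in ([.522,-.06],[.5265,-.1468]): print(rel(np.r_[g,s['tool_pos'][2]],down(90)))
E
```

```text
[0.51258595 0.02509144 0.04531861] [1.2202306  4.39770233 3.66985139] 0.016396589355955723
[-4.253e-01  4.820e-02 -1.000e-03  5.000e-04 -4.000e-04 -4.000e-04]
[-8.593e-01  7.180e-02 -2.200e-03  5.000e-04 -4.000e-04 -4.000e-04]
```

send_rows:
  commands:
    - [-0.07,0.01,0,0,0,0,-1]
    - [-0.17,0.02,0,0,0,0,-1]
    - [-0.27,0.03,0,0,0,0,-1]
    - [-0.37,0.04,0,0,0,0,-1]
    - [-0.47,0.05,0,0,0,0,-1]
    - [-0.57,0.06,0,0,0,0,-1]
    - [-0.67,0.066,0,0,0,0,-1]
    - [-0.76,0.07,0,0,0,0,-1]
    - [-0.83,0.072,0,0,0,0,-1]
    - [-0.859,0.072,0,0,0,0,-1]
    - [-0.859,0.072,0,0,0,0,-1]

```text
time_s: 6.45
tool_pos: [0.5257, -0.1477, 0.0453]
ee_rot: [0.0, 0.706, 0.708, 0.001]
wrist_force: [0.3, 3.7, 6.2]
gripper_width: 0.0168
grasp_force: 78.9
```

```bash
python3 - <<'E'
from h import *
s=readout.read_state(); print(s['tool_pos'],s['wrist_force'],s['gripper_width'])
f=grab('top'); save(f['frame'],'top1.png',(240,130,390,260),5)
C=cloud(f)
print(world(f,[[325,199]],0))
E
```

```text
[ 0.52570595 -0.14771876  0.04530309] [0.26486297 3.67446147 6.23362818] 0.016837891141070416
[[ 0.52646289 -0.26115962  0.        ]]
```

View pics/top1.png

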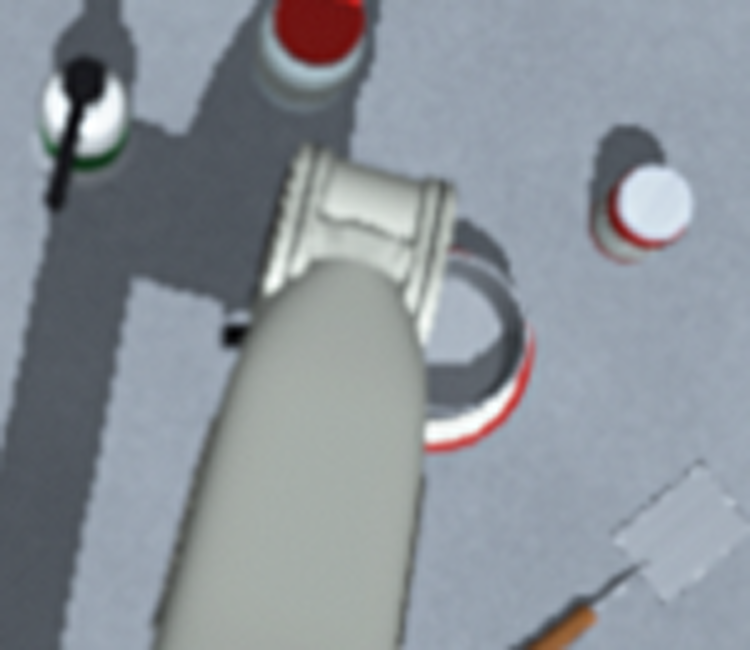

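The pan looks inside the ring, with its rim's right edge at about (528,330) and the handle tip at (222,335). The tumbler is hidden under the arm. I release, back off, then measure.

send_rows:
  commands:
    - [0,0,0,0,0,0,-0.4]
    - [0,0,0,0,0,0,-0.2]
    - [0,0,0,0,0,0,-0.2]
    - [0,0,0,0,0,0,-0.1]
    - [0,0,-0.1,0,0,0,-0.1]
    - [0,0,-0.3,0,0,0,-0.1]
    - [0,0,-0.55,0,0,0,0.2]
    - [0.2,0,-0.7,0,0,0,0.6]
    - [0.45,0,-0.75,0,0,0,1]
    - [0.7,0,-0.75,0,0,0,1]
    - [0.95,0,-0.75,0,0,0,1]
    - [1,0,-0.75,0,0,0,1]

```text
time_s: 7.7
tool_pos: [0.5246, 0.0566, 0.1945]
ee_rot: [-0.0, 0.705, 0.71, 0.001]
wrist_force: [-0.5, -0.4, 0.6]
gripper_width: 0.0858
grasp_force: 0.0
```

```bash
python3 - <<'E'
from h import *
s=readout.read_state(); print(s['tool_pos'],s['joints'])
f=grab('top'); g=f['frame']; save(g,'top2.png',(230,130,390,250),5)
h=cv2.createCLAHE(3,(4,4)).apply(cv2.cvtColor(g,cv2.COLOR_RGB2GRAY))
C=cloud(f); v,u=np.mgrid[:384,:512]
m=(C[...,2]>.055)&(C[...,2]<.085)&(C[...,0]>.4)&(C[...,0]<.65)&(C[...,1]<-.19)&(C[...,1]>-.4)
P=C[m]; print(m.sum(),cv2.minEnclosingCircle(P[:,:2].astype(np.float32)),P.min(0).round(3),P.max(0).round(3))
e=cv2.fitEllipse(cv2.convexHull(np.c_[u[m],v[m]].astype(np.float32))); print(e,world(f,[e[0]],.075))
E
```

```text
[0.52461587 0.05655199 0.1944508 ] [1.06584427e-01 3.13173784e-01 6.17252845e-03 1.26339518e+00
 1.38713845e-03 1.67038298e+00]
228 ((0.5237906575202942, -0.2942662239074707), 0.15809068083763123) [ 0.404 -0.399  0.055] [ 0.644 -0.191  0.083]
((330.98699951171875, 195.181396484375), (31.80242919921875, 95.94774627685547), 45.01475143432617) [[ 0.5307912  -0.27103345  0.075     ]]
```

View pics/top2.png

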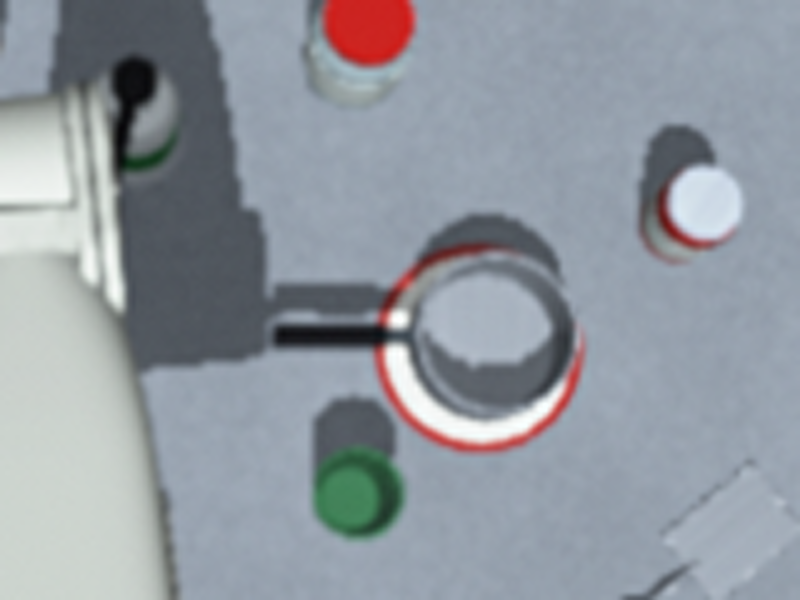

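```bash
cat >> h.py <<'E'
def pose(yaw,tau,grasp,back=0):
    """TCP position & rotation; tool closing across axis 'yaw', tilt tau (0 down, 90 outward along yaw)"""
    Rt=down(yaw+180)*R.from_euler('y',-tau,degrees=True)
    return np.array(grasp)+Rt.apply([0,0,.019-back]),Rt
A=np.array([np.cos(np.radians(22.2)),np.sin(np.radians(22.2)),0])
TC=np.array([.541,.2545,0])
E
python3 - <<'E'
from h import *
f=load('top'); print('pan',world(f,[[328.2,196.2]],.075), 'ring',world(f,[[230+480/5-.4,130+347/5-.4]],0))
g=TC+.022*A+[0,0,.032]
for b in (.12,0): 
    p,Rt=pose(22.2,-15,g,b); print(p,rel(p,Rt))
E
```

```text
pan [[ 0.52698985 -0.26072448  0.075     ]] ring [[ 0.52647475 -0.2634674   0.        ]]
[0.58557208 0.27268953 0.12955851] [ 1.0804  0.312   0.3246  0.0408  0.0274 -0.3085]
[0.55681613 0.26095444 0.01364741] [ 1.0221  0.1679  0.9041  0.0408  0.0274 -0.3085]
```

send_rows:
  commands:
    - [0.2,0,0,0.0031,0.0021,-0.0234,1]
    - [0.4,0,0,0.0062,0.0042,-0.0468,1]
    - [0.6,0.05,0,0.0093,0.0062,-0.0702,1]
    - [0.8,0.1,0,0.0124,0.0083,-0.0936,1]
    - [0.95,0.2,0,0.0155,0.0104,-0.117,1]
    - [1,0.3,0,0.0186,0.0125,-0.1404,1]
    - [1,0.312,0.1,0.0217,0.0146,-0.1638,1]
    - [1,0.312,0.1,0.0248,0.0166,-0.1872,1]
    - [1,0.312,0.1,0.0278,0.0187,-0.2106,1]
    - [1,0.312,0.1,0.0309,0.0208,-0.234,1]
    - [1,0.312,0.1,0.034,0.0229,-0.2574,1]
    - [1,0.312,0.1,0.0371,0.025,-0.2808,1]

```text
time_s: 8.95
tool_pos: [0.5879, 0.2502, 0.1736]
ee_rot: [-0.121, -0.103, 0.987, -0.024]
wrist_force: [-0.3, 0.0, -0.4]
gripper_width: 0.0852
grasp_force: 0.0
```

```bash
python3 - <<'E'
from h import *
print(readout.read_state()['joints'])
g=TC+.022*A+[0,0,.032]
for b in (.1,0): 
    p,Rt=pose(22.2,-15,g,b); print(p,rel(p,Rt))
E
```

```text
[0.39152067 0.78039437 0.69579927 1.73271093 0.02278643 0.17997764]
[0.58077942 0.27073368 0.11023999] [-0.0636  0.1148  0.308   0.0037  0.0021 -0.028 ]
[0.55681613 0.26095444 0.01364741] [-0.058   0.1027  0.8079  0.0037  0.0021 -0.028 ]
```

send_rows:
  commands:
    - [-0.06,0.11,0.15,0.0037,0.0021,-0.023,1]
    - [-0.064,0.115,0.3,0.0037,0.0021,-0.028,1]
    - [-0.064,0.115,0.308,0.0037,0.0021,-0.028,1]

```text
time_s: 9.25
tool_pos: [0.5773, 0.2705, 0.1052]
ee_rot: [-0.133, -0.188, 0.973, -0.027]
wrist_force: [-0.8, -0.8, -0.5]
gripper_width: 0.0851
grasp_force: 0.0
```

```bash
python3 - <<'E'
from h import *
g=TC+.022*A+[0,0,.032]
p,Rt=pose(22.2,-15,g,0); print(p,rel(p,Rt))
f=grab('side'); save(f['frame'],'side2.png',(170,200,350,350),4)
E
```

```text
[0.55681613 0.26095444 0.01364741] [-1.420e-02 -5.100e-03  4.715e-01 -1.000e-04 -1.600e-03 -7.000e-04]
```

View pics/side2.png

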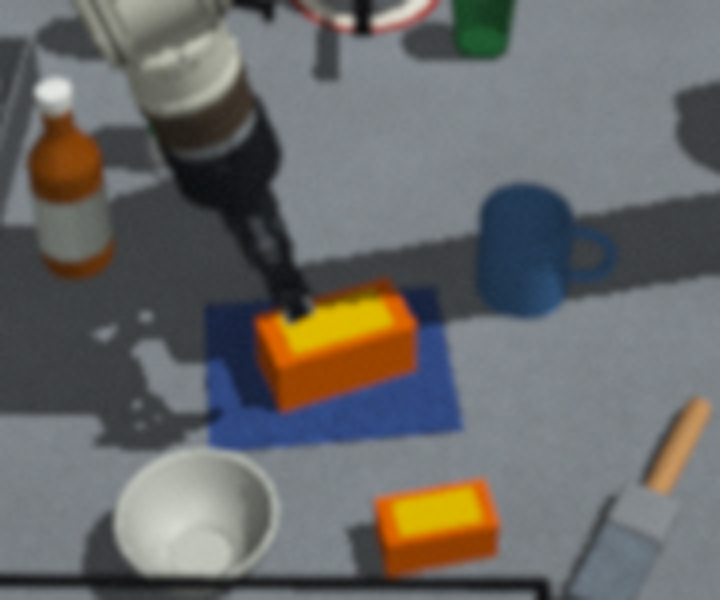

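The fingers at (295,310) are above the far end of the tub, aligned across it, and clear of the bottle and bowl. Descending to grip.

send_rows:
  commands:
    - [-0.01,-0.005,0.2,0,-0.0016,0,1]
    - [-0.014,-0.005,0.4,0,-0.0016,0,1]
    - [-0.014,-0.005,0.46,0,-0.0016,0,1]
    - [-0.014,-0.005,0.46,0,-0.0016,0,1]
  grip_force: 35

```text
time_s: 9.7
tool_pos: [0.5609, 0.2627, 0.0211]
ee_rot: [-0.124, -0.188, 0.974, -0.024]
wrist_force: [-0.6, 1.0, 0.5]
gripper_width: 0.0856
grasp_force: 0.0
```

send_rows:
  commands:
    - [0,0,0,0,0,0,0.2]
    - [0,0,0,0,0,0,0]
    - [0,0,0,0,0,0,-0.5]
    - [0,0,0,0,0,0,-1]
    - [0,0,0,0,0,0,-1]
    - [0,0,0,0,0,0,-1]

```text
time_s: 10.3
tool_pos: [0.5637, 0.2649, 0.0242]
ee_rot: [-0.119, -0.189, 0.974, -0.023]
wrist_force: [1.5, 0.3, 5.5]
gripper_width: 0.0551
grasp_force: 38.4
```

```bash
cat > t.py <<'E'
from h import *
import pickle
def axesR(x,z): return R.from_matrix(np.c_[x,np.cross(z,x),z])
k=np.array([0,0,1.])
def body(R_,c): return np.array(c)-R_.apply([0,0,.025])   # origin from body centre
def gstore(Rt,pt,name):
    s=readout.read_state(); Rg=R.from_quat(s['ee_rot'],scalar_first=True)
    pickle.dump((Rt.inv()*Rg, Rt.inv().apply(np.array(s['tool_pos'])-pt)),open(name,'wb'))
def tool_for(Rt,pt,name):
    r,o=pickle.load(open(name,'rb')); return pt+Rt.apply(o), Rt*r
R0=axesR(A,k); c0=TC+[0,0,.027]
R1=axesR(k,-A)   # standing, mouth outward, x up
E
python3 - <<'E'
from t import *
s=readout.read_state(); print(s['tool_pos'],s['gripper_width'],s['grasp_force'])
gstore(R0,body(R0,c0),'g1.pkl')
for h in (.15,.0575):
    p,Rt=tool_for(R1,body(R1,TC+[0,0,h]),'g1.pkl'); print(h,p,rel(p,Rt))
p,Rt=tool_for(R0,body(R0,TC+[0,0,.15]),'g1.pkl'); print('lift',rel(p,Rt))
E
```

```text
[0.56367045 0.26494715 0.02416043] 0.05507594054643228 38.37103396654129
0.15 [0.54321085 0.25659774 0.17493726] [ 2.892e-01 -9.000e-04 -7.049e-01 -1.100e-03 -2.500e-01 -1.000e-04]
0.0575 [0.54321085 0.25659774 0.08243726] [ 1.776e-01 -6.000e-04 -2.561e-01 -1.100e-03 -2.500e-01 -1.000e-04]
lift [ 1.485e-01 -3.000e-04 -5.968e-01  0.000e+00  0.000e+00 -0.000e+00]
```

send_rows:
  commands:
    - [0.05,0,-0.2,0,0,0,-1]
    - [0.1,0,-0.4,0,0,0,-1]
    - [0.15,0,-0.6,0,-0.023,0,-1]
    - [0.17,0,-0.62,0,-0.046,0,-1]
    - [0.19,0,-0.63,0,-0.069,0,-1]
    - [0.2,0,-0.64,0,-0.092,0,-1]
    - [0.22,0,-0.65,0,-0.115,0,-1]
    - [0.24,0,-0.66,0,-0.138,0,-1]
    - [0.25,0,-0.67,0,-0.161,0,-1]
    - [0.27,0,-0.68,0,-0.184,0,-1]
    - [0.28,0,-0.69,0,-0.207,0,-1]
    - [0.29,0,-0.7,0,-0.23,0,-1]

```text
time_s: 11.5
tool_pos: [0.5436, 0.2573, 0.1683]
ee_rot: [0.481, -0.167, 0.856, 0.093]
wrist_force: [0.8, 0.1, -2.0]
gripper_width: 0.0556
grasp_force: 38.3
```

```bash
python3 - <<'E'
from t import *
s=readout.read_state(); print(s['joints'],s['gripper_width'],s['grasp_force'])
for h in (.1,.0575):
    p,Rt=tool_for(R1,body(R1,TC+[0,0,h]),'g1.pkl'); print(h,p,rel(p,Rt))
E
```

```text
[ 0.48647554  0.15994169 -0.95969687 -0.57051312 -0.08799913  0.05255222] 0.055613396785457174 38.28819841146469
0.1 [0.54321085 0.25659774 0.12493726] [ 0.1869 -0.0024  0.1098 -0.0008 -0.0482  0.0006]
0.0575 [0.54321085 0.25659774 0.08243726] [ 0.3684 -0.0022  0.2203 -0.0008 -0.0482  0.0006]
```

send_rows:
  commands:
    - [0.06,0,0.04,0,-0.02,0,-1]
    - [0.12,0,0.07,0,-0.04,0,-1]
    - [0.187,0,0.11,0,-0.048,0,-1]
    - [0.187,0,0.11,0,-0.048,0,-1]
    - [0.187,0,0.11,0,-0.048,0,-1]

```text
time_s: 12.0
tool_pos: [0.5708, 0.2723, 0.1195]
ee_rot: [0.6, -0.151, 0.777, 0.115]
wrist_force: [0.7, 0.8, -2.5]
gripper_width: 0.0558
grasp_force: 38.3
```

```bash
python3 - <<'E'
from t import *
s=readout.read_state(); print(s['joints'],s['gripper_width'],s['grasp_force'])
for h in (.0575,):
    p,Rt=tool_for(R1,body(R1,TC+[0,0,h]),'g1.pkl'); print(h,p,rel(p,Rt))
E
```

```text
[ 0.50070672  0.74913464 -1.08510773 -1.57701901 -0.11613874  0.02837268] 0.05575592678922185 38.338636457920074
0.0575 [0.54321085 0.25659774 0.08243726] [ 0.2193 -0.021  -0.1052 -0.0011 -0.0018  0.0007]
```

```bash
python3 - <<'E'
from t import *
for d in (.032,.04):
  for h in (.075,.0575):
    p,Rt=tool_for(R1,body(R1,TC+d*A+[0,0,h]),'g1.pkl'); print(d,h,p,rel(p,Rt))
E
```

```text
0.032 0.075 [0.57283871 0.26868864 0.09993726] [ 0.0942 -0.0202  0.0275 -0.0011 -0.0018  0.0007]
0.032 0.0575 [0.57283871 0.26868864 0.08243726] [ 0.1788 -0.02    0.0496 -0.0011 -0.0018  0.0007]
0.04 0.075 [0.58024567 0.27171137 0.09993726] [ 0.0841 -0.0199  0.0662 -0.0011 -0.0018  0.0007]
0.04 0.0575 [0.58024567 0.27171137 0.08243726] [ 0.1687 -0.0198  0.0883 -0.0011 -0.0018  0.0007]
```

send_rows:
  commands:
    - [0.04,-0.01,0.03,0,0,0,-1]
    - [0.084,-0.02,0.066,-0.001,-0.002,0,-1]
    - [0.084,-0.02,0.066,-0.001,-0.002,0,-1]

```text
time_s: 12.3
tool_pos: [0.5804, 0.2712, 0.0994]
ee_rot: [0.604, -0.152, 0.774, 0.118]
wrist_force: [-0.1, -0.1, -1.3]
gripper_width: 0.0555
grasp_force: 38.3
```

```bash
python3 - <<'E'
from t import *
s=readout.read_state(); print(s['joints'],s['gripper_width'],s['grasp_force'])
for h in (.075,.0575,.055):
    p,Rt=tool_for(R1,body(R1,TC+.04*A+[0,0,h]),'g1.pkl'); print(h,p,rel(p,Rt))
E
```

```text
[ 0.48020112  0.83613372 -1.0598299  -1.64908575 -0.09100743  0.02231155] 0.055461603359163905 38.253797739744186
0.075 [0.58024567 0.27171137 0.09993726] [-0.0028  0.0026 -0.0007 -0.0003 -0.0003  0.0007]
0.0575 [0.58024567 0.27171137 0.08243726] [ 0.0821  0.0026  0.0206 -0.0003 -0.0003  0.0007]
0.055 [0.58024567 0.27171137 0.07993726] [ 0.0942  0.0026  0.0236 -0.0003 -0.0003  0.0007]
```

send_rows:
  commands:
    - [0.03,0.002,0.008,0,0,0,-1]
    - [0.06,0.002,0.016,0,0,0,-1]
    - [0.075,0.002,0.02,0,0,0,-1]
    - [0.085,0.002,0.022,0,0,0,-1]
    - [0.085,0.002,0.022,0,0,0,-1]
    - [0.085,0.002,0.022,0,0,0,-1]

```text
time_s: 12.9
tool_pos: [0.5798, 0.2717, 0.0844]
ee_rot: [0.605, -0.152, 0.773, 0.118]
wrist_force: [0.5, -0.9, -1.4]
gripper_width: 0.0553
grasp_force: 38.3
```

```bash
python3 - <<'E'
from t import *
s=readout.read_state(); print(s['joints'],s['wrist_force'],s['torque'])
for h in (.0575,.055):
    p,Rt=tool_for(R1,body(R1,TC+.04*A+[0,0,h]),'g1.pkl'); print(h,p,rel(p,Rt))
f=grab('side'); save(f['frame'],'side3.png',(150,180,330,320),4)
E
```

```text
[ 0.48184668  0.89769673 -1.05314136 -1.70696477 -0.09205412  0.02254131] [ 0.51018398 -0.92487505 -1.42160971] [-0.50884643  1.1014076   0.02960348]
0.0575 [0.58024567 0.27171137 0.08243726] [ 0.0091 -0.0009  0.0043 -0.0002  0.0002  0.0007]
0.055 [0.58024567 0.27171137 0.07993726] [ 0.0212 -0.0009  0.0073 -0.0002  0.0002  0.0007]
```

View pics/side3.png

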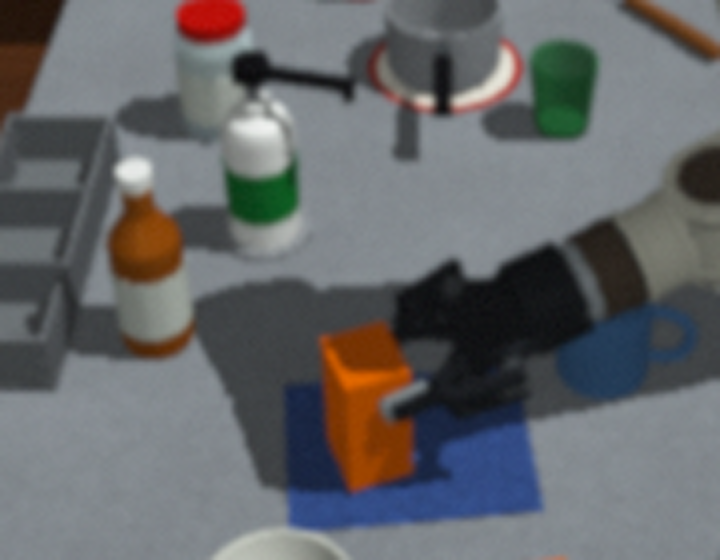

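The tub stands on end at (365,410), held above the mat with its mouth outward. The gripper passes just over the mug. I lower a few mm to touch down.

send_rows:
  commands:
    - [0.012,0,0.004,0,0,0,-1]
    - [0.02,0,0.006,0,0,0,-1]
    - [0.02,0,0.006,0,0,0,-1]
    - [0.02,0,0.006,0,0,0,-1]

```text
time_s: 13.35
tool_pos: [0.5803, 0.2718, 0.0806]
ee_rot: [0.605, -0.151, 0.772, 0.118]
wrist_force: [-1.0, 0.7, 0.7]
gripper_width: 0.0555
grasp_force: 38.4
```

send_rows:
  commands:
    - [0.005,0,0.001,0,0,0,-1]
    - [0.005,0,0.001,0,0,0,-1]
    - [0.005,0,0.001,0,0,0,0.35]
    - [0.005,0,0.001,0,0,0,0.5]
    - [0.005,0,0.001,0,0,0,0.7]
    - [0.005,0,0.001,0,0,0,0.9]
    - [0.005,0,0.001,0,0,0,1]
    - [0,0,-0.1,0,0,0,1]
    - [0,0,-0.2,0,0,0,1]
    - [-0.05,0,-0.35,0,0,0,1]
    - [-0.2,0,-0.45,0,0,0,1]
    - [-0.4,0,-0.5,0,0,0,1]

```text
time_s: 14.55
tool_pos: [0.5678, 0.2761, 0.1523]
ee_rot: [0.598, -0.152, 0.779, 0.115]
wrist_force: [0.9, 0.3, 0.6]
gripper_width: 0.0848
grasp_force: 0.0
```

```bash
python3 - <<'E'
from t import *
s=readout.read_state(); print(s['joints'])
f=grab('side'); C=cloud(f); hsv=cv2.cvtColor(f['frame'],cv2.COLOR_RGB2HSV).astype(int)
m=(hsv[...,0]<22)&(hsv[...,1]>150)&(C[...,0]>.5)&(C[...,0]<.7)&(C[...,1]>.19)&(C[...,1]<.36)&(C[...,2]>.005)
P=C[m]; print(m.sum(),P.min(0).round(3),P.max(0).round(3))
T=P[P[:,2]>.1]; print(len(T),cv2.minAreaRect(T[:,:2].astype(np.float32)))
ft=grab('top'); C=cloud(ft)
m=(C[...,2]>.095)&(C[...,2]<.13)&(C[...,0]>.5)&(C[...,0]<.7)&(C[...,1]>.19)&(C[...,1]<.36); P=C[m]; print('top',len(P),P.min(0).round(3),P.max(0).round(3), cv2.minAreaRect(P[:,:2].astype(np.float32)) if len(P) else 0)
print('expected centre',TC+.04*A)
c=TC+.04*A
for tau in(-30,-40):
  for b in (.12,0):
    p,Rt=pose(22.2,tau,c+[0,0,.09],b); print(tau,b,p,rel(p,Rt))
E
```

```text
[ 0.51251238  0.60326784 -1.08601257 -1.42501916 -0.12485454  0.03152005]
753 [0.545 0.238 0.006] [0.612 0.308 0.117]
294 ((0.5788076519966125, 0.27152568101882935), (0.050307173281908035, 0.06278041750192642), 23.950946807861328)
top 238 [0.543 0.238 0.096] [0.61  0.303 0.121] ((0.5766392946243286, 0.26935023069381714), (0.05151747539639473, 0.057034142315387726), 21.539033889770508)
expected centre [0.57803482 0.26961363 0.        ]
-30 0.12 [0.62479129 0.28869459 0.17746857] [-1.372e-01 -4.860e-02  2.544e-01 -2.000e-04  2.945e-01 -7.000e-04]
-30 0 [0.56923905 0.26602414 0.07354552] [ 4.395e-01 -4.990e-02  8.880e-02 -2.000e-04  2.945e-01 -7.000e-04]
-40 0.12 [0.63814378 0.29414364 0.16737049] [-1.056e-01 -4.840e-02  3.365e-01 -2.000e-04  3.223e-01 -7.000e-04]
-40 0 [0.5667272  0.26499908 0.07544516] [ 4.336e-01 -5.000e-02  7.330e-02 -2.000e-04  3.223e-01 -7.000e-04]
```

```bash
cat > kin.py <<'E'
import numpy as np
from scipy.optimize import brentq, least_squares
J=np.array([[.241348,.003875,1.335212],[-.02776,-.35538,1.24542],[.164021,-.253708,1.153767],[.250132,-.37459,.943951],[.313174,.006173,1.263395],[.780394,.695799,1.732711],[.159942,-.959697,-.570513],[.749135,-1.085108,-1.577019],[.836134,-1.05983,-1.649086],[.897697,-1.053141,-1.706965],[.603268,-1.086013,-1.425019]])
P=np.array([[.12249,-.48418,.2305],[.2683,-.2379,.2105],[.4382,-.0516,.171],[.444,.0323,.0913],[.5246,.0566,.1945],[.5879,.2502,.1736],[.5436,.2573,.1683],[.5708,.2723,.1195],[.5804,.2712,.0994],[.5798,.2717,.0844],[.5678,.2761,.1523]])
def comps(q):
    a=-q[...,0]; b=-(q[...,0]-q[...,1]); c=-(q[...,0]-q[...,1]+q[...,2])
    return [np.exp(1j*x) for x in(a,b,c)]
E_=comps(J); y=np.hypot(P[:,0],P[:,1])+1j*P[:,2]
def res(p):
    m=p[0]+1j*p[1]+sum((p[2+2*i]+1j*p[3+2*i])*E_[i] for i in range(3)); d=m-y; return np.r_[d.real,d.imag]
sol=least_squares(res,[0,.3,0,.3,.3,0,.2,0]); p=sol.x
def fk(q):
    e=comps(np.array(q)); return p[0]+1j*p[1]+sum((p[2+2*i]+1j*p[3+2*i])*e[i] for i in range(3))
def ik(r,z,tau):
    phi=np.radians(90-tau); out=[]
    for g in ([.2,-.9],[.8,0],[.8,.7],[0,-.3],[.9,-1]):
        f=lambda x:(lambda d:[d.real,d.imag])(fk([x[0],x[1],phi-x[0]+x[1]])-(r+1j*z))
        s=least_squares(f,g)
        if s.cost<1e-8: out.append(np.r_[s.x,phi-s.x[0]+s.x[1]].round(2))
    return min(out,key=lambda q:max(-1.09-q[1],q[1]-1.28,q[2]-2.15,-1.99-q[2],q[0]-1.87)) if out else None
E
python3 - <<'E'
from kin import *
print(p.round(3),np.abs(sol.fun).max().round(4))
for t in (60,50,45,40,30): print('fin',t,[(r,ik(r,.03,t)) for r in (.56,.58,.60)],'| start',ik(.625,.075,t-90),ik(.7,.18,t-90), ik(.55,.075,t-90))
E
```

```text
[-0.001  0.24  -0.001  0.493  0.392  0.009  0.405  0.001] 0.0003
fin 60 [(0.56, array([ 0.75, -1.17, -1.39])), (0.58, array([ 0.72, -1.12, -1.31])), (0.6, array([ 0.7 , -1.07, -1.24]))] | start [1.09 0.97 1.97] None [0.89 0.54 1.74]
fin 50 [(0.56, array([ 0.47, -1.05, -0.83])), (0.58, array([ 0.48, -1.  , -0.78])), (0.6, array([ 0.49, -0.95, -0.74]))] | start None None [1.06 0.79 2.  ]
fin 45 [(0.56, array([ 0.39, -0.98, -0.58])), (0.58, array([ 0.4 , -0.93, -0.55])), (0.6, array([ 0.42, -0.88, -0.52]))] | start None None [1.16 0.94 2.14]
fin 40 [(0.56, array([ 0.34, -0.9 , -0.36])), (0.58, array([ 0.36, -0.85, -0.33])), (0.6, array([ 0.38, -0.8 , -0.31]))] | start None None [1.27 1.13 2.3 ]
fin 30 [(0.56, array([ 0.31, -0.72,  0.02])), (0.58, array([ 0.33, -0.67,  0.04])), (0.6, array([ 0.36, -0.62,  0.06]))] | start None None None
```

```bash
python3 - <<'E'
from kin import *
c=np.hypot(.577,.2695)
for tau in(-30,-33,-36,-39):
    s=np.radians(tau)
    for h in (.08,):
        st=[ik(c+.019*np.sin(s),h-.019*np.cos(s)+u,tau) for u in (0,.1)]
        f=np.radians(tau+90)
        # grip 25mm from base, offset (112-h)->robot side: h-57 
        fi=[ik(rc-(h-.057)+.019*np.sin(f),.026-.019*np.cos(f)+u,tau+90) for rc in (.58,) for u in (0,.06)]
        print(tau,h,st,fi)
E
```

```text
-30 0.08 [array([1.11, 0.97, 1.95]), array([1.11, 1.23, 2.22])] [array([ 0.79, -1.13, -1.39]), array([ 0.52, -1.13, -1.12])]
-33 0.08 [array([1.18, 1.1 , 2.06]), None] [array([ 0.7 , -1.11, -1.23]), array([ 0.44, -1.09, -0.96])]
-36 0.08 [array([1.28, 1.28, 2.2 ]), None] [array([ 0.62, -1.08, -1.07]), array([ 0.38, -1.05, -0.8 ])]
-39 0.08 [None, None] [array([ 0.56, -1.04, -0.92]), array([ 0.33, -1.01, -0.66])]
```

```bash
python3 - <<'E'
from t import *
from kin import ik
C1=np.array([.577,.2695,0])
for b in (.12,.0):
    p,Rt=pose(22.2,-10,C1+[0,0,.085],b); print(b,p,rel(p,Rt),ik(np.hypot(*p[:2]),p[2],-10))
C2=C1-.09*A; r=np.hypot(*C2[:2]); print(C2,r)
for tau in(-38,-42):
    s=np.radians(tau); print([ik(r+.019*np.sin(s),.08-.019*np.cos(s)+u,tau) for u in (0,.06,.1)])
E
```

```text
0.12 [0.59323835 0.27612675 0.18446558] [-0.1301 -0.0479  0.0811 -0.0003  0.239  -0.0006] [0.74 0.67 1.67]
0.0 [0.57394526 0.26825338 0.06628865] [ 4.684e-01 -4.840e-02  1.227e-01 -3.000e-04  2.390e-01 -6.000e-04] [0.75 0.38 1.37]
[0.49367165 0.23549433 0.        ] 0.5469636866310872
[array([0.99, 0.65, 1.89]), array([0.95, 0.72, 2.  ]), array([0.93, 0.78, 2.09])]
[array([1.06, 0.75, 1.99]), array([1.02, 0.82, 2.1 ]), array([1.  , 0.88, 2.18])]
```

send_rows:
  commands:
    - [-0.15,0,0.02,0,0.01,0,1]
    - [-0.25,-0.02,0.04,0,0.03,0,1]
    - [-0.25,-0.03,0.08,0,0.05,0,1]
    - [-0.25,-0.048,0.08,0,0.073,0,1]
    - [-0.25,-0.048,0.08,0,0.096,0,1]
    - [-0.25,-0.048,0.08,0,0.119,0,1]
    - [-0.25,-0.048,0.08,0,0.142,0,1]
    - [-0.2,-0.048,0.08,0,0.165,0,1]
    - [-0.2,-0.048,0.08,0,0.188,0,1]
    - [-0.13,-0.048,0.08,0,0.211,0,1]
    - [-0.13,-0.048,0.08,0,0.234,0,1]
    - [-0.13,-0.048,0.08,0,0.239,0,1]

```text
time_s: 15.85
tool_pos: [0.5921, 0.2753, 0.1754]
ee_rot: [0.046, -0.191, 0.981, 0.008]
wrist_force: [0.9, -0.1, -1.1]
gripper_width: 0.0856
grasp_force: 0.0
```

```bash
python3 - <<'E'
from t import *
print(readout.read_state()['joints'])
C1=np.array([.577,.2695,0])
for b in (.12,.0):
    p,Rt=pose(22.2,-10,C1+[0,0,.085],b); print(b,p,rel(p,Rt))
E
```

```text
[ 0.43834915  0.49853684  0.23201435  1.21190089 -0.00677686  0.05410242]
0.12 [0.59323835 0.27612675 0.18446558] [-0.0113  0.0017 -0.0444 -0.0003  0.0425 -0.0006]
0.0 [0.57394526 0.26825338 0.06628865] [ 1.471e-01  2.400e-03  5.343e-01 -3.000e-04  4.250e-02 -6.000e-04]
```

Finish the rotation (speed-limited), then straight down onto the standing tub and grip.

send_rows:
  commands:
    - [-0.011,0.002,-0.044,0,0.02,0,1]
    - [-0.011,0.002,-0.044,0,0.0425,0,1]
    - [-0.011,0.002,-0.044,0,0.0425,0,1]
    - [0.05,0.002,0.15,0,0.0425,0,1]
    - [0.1,0.002,0.35,0,0.0425,0,1]
    - [0.147,0.002,0.534,0,0.0425,0,1]
    - [0.147,0.002,0.534,0,0.0425,0,1]
    - [0.147,0.002,0.534,0,0.0425,0,0.2]
    - [0.147,0.002,0.534,0,0.0425,0,-0.5]
    - [0.147,0.002,0.534,0,0.0425,0,-1]
    - [0.147,0.002,0.534,0,0.0425,0,-1]
    - [0.147,0.002,0.534,0,0.0425,0,-1]

```text
time_s: 17.05
tool_pos: [0.5772, 0.2697, 0.07]
ee_rot: [-0.079, -0.19, 0.978, -0.016]
wrist_force: [0.1, 0.8, 6.6]
gripper_width: 0.0556
grasp_force: 38.2
```

```bash
python3 - <<'E'
from t import *
C1=np.array([.577,.2695,0])
gstore(R1,body(R1,C1+[0,0,.057]),'g2.pkl')
for d,h in ((0,.08),(-.09,.08),(-.09,.0575)):
    p,Rt=tool_for(R1,body(R1,C1+d*A+[0,0,h]),'g2.pkl'); print(d,h,p,rel(p,Rt))
E
```

```text
0 0.08 [0.57720525 0.26966258 0.09304145] [ 1.850e-02 -1.000e-04 -1.135e-01  0.000e+00 -0.000e+00 -0.000e+00]
-0.09 0.08 [0.4938769  0.23565691 0.09304145] [ 0.4626 -0.0018 -0.041   0.     -0.     -0.    ]
-0.09 0.0575 [0.4938769  0.23565691 0.07054145] [ 0.4445 -0.0017  0.0701  0.     -0.     -0.    ]
```

send_rows:
  commands:
    - [0.01,0,-0.06,0,0,0,-1]
    - [0.02,0,-0.12,0,0,0,-1]
    - [0.12,0,-0.1,0,0,0,-1]
    - [0.24,0,-0.08,0,0,0,-1]
    - [0.36,0,-0.06,0,0,0,-1]
    - [0.46,-0.002,-0.04,0,0,0,-1]
    - [0.455,-0.002,0,0,0,0,-1]
    - [0.447,-0.002,0.04,0,0,0,-1]
    - [0.446,-0.002,0.06,0,0,0,-1]
    - [0.446,-0.002,0.06,0,0,0,-1]

```text
time_s: 18.05
tool_pos: [0.4929, 0.235, 0.07]
ee_rot: [-0.082, -0.19, 0.978, -0.017]
wrist_force: [-2.1, -0.6, 2.4]
gripper_width: 0.0558
grasp_force: 38.0
```

```bash
python3 - <<'E'
from t import *
C1=np.array([.577,.2695,0])
p,Rt=tool_for(R1,body(R1,C1-.09*A+[0,0,.057]),'g2.pkl'); print(p,rel(p,Rt))
E
```

```text
[0.4938769  0.23565691 0.07004145] [-0.0059  0.0012 -0.001  -0.     -0.0009 -0.    ]
```

send_rows:
  commands:
    - [0,0,0.005,0,0,0,-1]
    - [0,0,0.005,0,0,0,0.4]
    - [0,0,0.005,0,0,0,0.6]
    - [0,0,0.005,0,0,0,1]
    - [0,0,0.005,0,0,0,1]
    - [0,0,0,0,0,0,1]

```text
time_s: 18.65
tool_pos: [0.4917, 0.2344, 0.0695]
ee_rot: [-0.083, -0.19, 0.978, -0.017]
wrist_force: [-0.0, 1.2, 0.8]
gripper_width: 0.0857
grasp_force: 0.0
```

```bash
python3 - <<'E'
from t import *
f=grab('side'); C=cloud(f); hsv=cv2.cvtColor(f['frame'],cv2.COLOR_RGB2HSV).astype(int)
m=(hsv[...,0]<22)&(hsv[...,1]>150)&(C[...,0]>.42)&(C[...,0]<.6)&(C[...,1]>.17)&(C[...,1]<.32)&(C[...,2]>.005)
P=C[m]; print(m.sum(),P.min(0).round(3),P.max(0).round(3)); T=P[(P[:,2]>.06)]; print(len(T),cv2.minAreaRect(T[:,:2].astype(np.float32)))
C2=np.array([.577,.2695,0])-.09*A; print(C2)
for u in (.03,0):
    p,Rt=pose(22.2,-40,C2+[0,0,.082+u]); print(p,rel(p,Rt))
E
```

```text
505 [0.462 0.213 0.005] [0.526 0.305 0.182]
216 ((0.4897993803024292, 0.25855880975723267), (0.05744697153568268, 0.09848672151565552), 11.154955863952637)
[0.49367165 0.23549433 0.        ]
[0.48236402 0.23087977 0.09744516] [ 0.0733  0.0007 -0.1275  0.      0.0843 -0.0007]
[0.48236402 0.23087977 0.06744516] [ 0.0481  0.001   0.0204  0.      0.0843 -0.0007]
```

send_rows:
  commands:
    - [0.04,0,-0.1,0,0.02,0,1]
    - [0.07,0,-0.127,0,0.042,0,1]
    - [0.073,0,-0.127,0,0.064,0,1]
    - [0.073,0,-0.127,0,0.0843,0,1]
    - [0.073,0,-0.127,0,0.0843,0,1]
    - [0.048,0,0.02,0,0.0843,0,1]
    - [0.048,0,0.02,0,0.0843,0,1]
    - [0.048,0,0.02,0,0.0843,0,0.2]
    - [0.048,0,0.02,0,0.0843,0,-0.5]
    - [0.048,0,0.02,0,0.0843,0,-1]
    - [0.048,0,0.02,0,0.0843,0,-1]
    - [0.048,0,0.02,0,0.0843,0,-1]

```text
time_s: 19.9
tool_pos: [0.4832, 0.2312, 0.0709]
ee_rot: [-0.334, -0.179, 0.923, -0.065]
wrist_force: [0.9, 0.7, 8.4]
gripper_width: 0.0558
grasp_force: 38.0
```

```bash
python3 - <<'E'
from t import *
s=readout.read_state(); print(s['joints'])
C2=np.array([.577,.2695,0])-.09*A
gstore(R1,body(R1,C2+[0,0,.057]),'g3.pkl')
f=grab('side'); save(f['frame'],'side4.png',(170,180,350,320),4)
E
```

```text
[0.43004287 1.02046531 0.69813709 1.94153581 0.02870202 0.03666741]
```

View pics/side4.png

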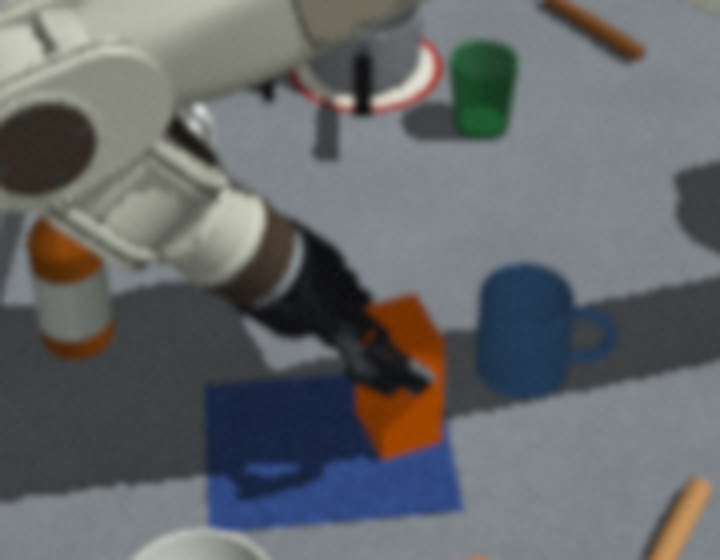

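The tub is gripped at (405,375) and still upright, with the mug clear. Next: lift, then tilt it mouth-up.

```bash
cat >> t.py <<'E'
C2=np.array([.577,.2695,0])-.09*A
def R2(yaw):
    a=np.array([np.cos(np.radians(yaw)),np.sin(np.radians(yaw)),0]); return axesR(-a,-k)
def go(yaw,c,name='g3.pkl'):
    R_=R2(yaw); p,Rt=tool_for(R_,body(R_,c),name); return p,rel(p,Rt)
E
python3 - <<'E'
from t import *
p,Rt=tool_for(R1,body(R1,C2+[0,0,.12]),'g3.pkl'); print('lift',rel(p,Rt))
for z in (.12,.15): print(go(22.2,C2+[0,0,z]))
E
```

```text
lift [ 0.2013 -0.0004 -0.2421 -0.     -0.      0.    ]
(array([0.48078988, 0.23022813, 0.10865597]), array([ 0.1304, -0.0003, -0.1367, -0.001 , -0.25  , -0.0004]))
(array([0.48078988, 0.23022813, 0.13865597]), array([ 0.2263, -0.0005, -0.2521, -0.001 , -0.25  , -0.0004]))
```

send_rows:
  commands:
    - [0.07,0,-0.08,0,0,0,-1]
    - [0.14,0,-0.16,0,-0.01,0,-1]
    - [0.2,0,-0.24,0,-0.033,0,-1]
    - [0.226,0,-0.252,0,-0.056,0,-1]
    - [0.226,0,-0.252,0,-0.079,0,-1]
    - [0.226,0,-0.252,0,-0.102,0,-1]
    - [0.226,0,-0.252,0,-0.125,0,-1]
    - [0.226,0,-0.252,0,-0.148,0,-1]
    - [0.226,0,-0.252,0,-0.171,0,-1]
    - [0.226,0,-0.252,0,-0.194,0,-1]
    - [0.226,0,-0.252,0,-0.217,0,-1]
    - [0.226,0,-0.252,-0.001,-0.24,0,-1]

```text
time_s: 21.15
tool_pos: [0.4801, 0.23, 0.1355]
ee_rot: [0.361, -0.177, 0.913, 0.071]
wrist_force: [1.2, -0.1, -2.7]
gripper_width: 0.0559
grasp_force: 37.4
```

```bash
python3 - <<'E'
from t import *
s=readout.read_state(); print(s['joints'],s['gripper_width'],s['grasp_force'])
for c in ([.535,.12,.13],[.565,.05,.115],[.58,.021,.1],[.58,.021,.03]): print(c,*go(-3,c))
E
```

```text
[ 0.48520968  0.01658705 -0.88831271 -0.08442736 -0.06755162  0.0753306 ] 0.05586354235998756 37.440468817949295
[0.535, 0.12, 0.13] [0.521102   0.12071979 0.11865597] [ 0.0673 -0.5835  0.0504  0.0505 -0.0197  0.048 ]
[0.565, 0.05, 0.115] [0.551102   0.05071979 0.10365597] [ 0.1122 -0.9643  0.1099  0.0505 -0.0197  0.048 ]
[0.58, 0.021, 0.1] [0.566102   0.02171979 0.08865597] [ 0.1522 -1.127   0.1748  0.0505 -0.0197  0.048 ]
[0.58, 0.021, 0.03] [0.566102   0.02171979 0.01865597] [ 0.3915 -1.1278  0.4303  0.0505 -0.0197  0.048 ]
```

send_rows:
  commands:
    - [0.02,-0.12,0.01,0.008,-0.007,0.008,-1]
    - [0.03,-0.28,0.02,0.018,-0.011,0.018,-1]
    - [0.05,-0.44,0.04,0.03,-0.015,0.03,-1]
    - [0.067,-0.584,0.05,0.042,-0.018,0.04,-1]
    - [0.08,-0.72,0.07,0.05,-0.0197,0.048,-1]
    - [0.1,-0.86,0.09,0.0505,-0.0197,0.048,-1]
    - [0.112,-0.964,0.11,0.0505,-0.0197,0.048,-1]
    - [0.112,-0.964,0.11,0.0505,-0.0197,0.048,-1]
    - [0.112,-0.964,0.11,0.0505,-0.0197,0.048,-1]

```text
time_s: 22.05
tool_pos: [0.5519, 0.0509, 0.1023]
ee_rot: [0.422, 0.025, 0.906, -0.011]
wrist_force: [0.5, -0.1, -1.4]
gripper_width: 0.0553
grasp_force: 38.1
```

```bash
python3 - <<'E'
from t import *
s=readout.read_state(); print(s['joints'],s['gripper_width'],s['grasp_force'])
for c in ([.58,.021,.1],[.58,.021,.03],[.58,.021,.025]): print(c,*go(-3,c))
f=grab('side'); save(f['frame'],'side5.png',(190,150,370,290),4)
E
```

```text
[ 0.19543417  0.19671445 -0.9923832  -0.47396532 -0.18974502  0.16383362] 0.05534182988967828 38.12792267650366
[0.58, 0.021, 0.1] [0.566102   0.02171979 0.08865597] [ 0.0015 -0.1419  0.1042 -0.0004 -0.001   0.0003]
[0.58, 0.021, 0.03] [0.566102   0.02171979 0.01865597] [ 2.693e-01 -1.423e-01  3.296e-01 -4.000e-04 -1.000e-03  3.000e-04]
[0.58, 0.021, 0.025] [0.566102   0.02171979 0.01365597] [ 2.884e-01 -1.423e-01  3.457e-01 -4.000e-04 -1.000e-03  3.000e-04]
```

View pics/side5.png

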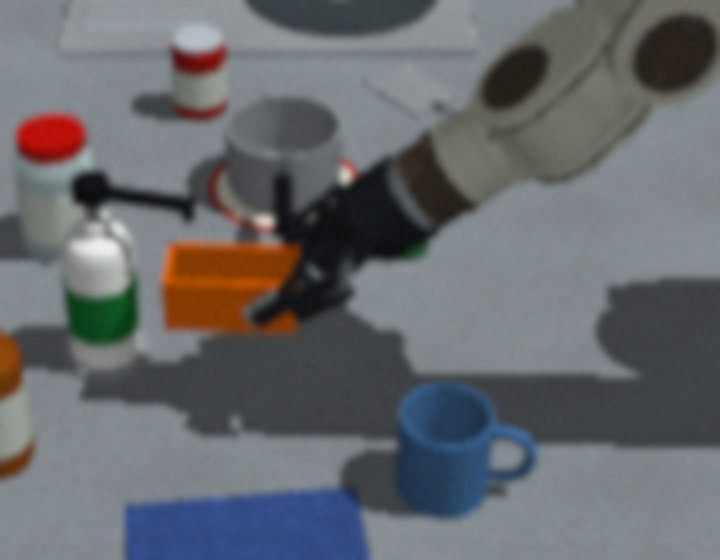

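The tub at (235,290) is mouth up, its far end toward the bottle and below the spout tip at (190,210). Lowering it into place.

send_rows:
  commands:
    - [0.0,-0.07,0.05,0,-0.001,0,-1]
    - [0.0015,-0.142,0.104,0,-0.001,0,-1]
    - [0.06,-0.142,0.155,0,-0.001,0,-1]
    - [0.13,-0.142,0.215,0,-0.001,0,-1]
    - [0.2,-0.142,0.27,0,-0.001,0,-1]
    - [0.25,-0.142,0.314,0,-0.001,0,-1]
    - [0.26,-0.142,0.322,0,-0.001,0,-1]
    - [0.26,-0.142,0.322,0,-0.001,0,-1]
    - [0.26,-0.142,0.322,0,-0.001,0,-1]

```text
time_s: 23.0
tool_pos: [0.567, 0.0228, 0.0217]
ee_rot: [0.425, 0.024, 0.905, -0.011]
wrist_force: [-0.5, 1.6, -1.1]
gripper_width: 0.0556
grasp_force: 38.1
```

```bash
python3 - <<'E'
from t import *
s=readout.read_state(); print(s['joints'],s['gripper_width'],s['wrist_force'])
for c in ([.58,.021,.03],[.58,.021,.025]): print(c,*go(-3,c))
E
```

```text
[ 0.10425319  0.50882047 -1.03805829 -0.84907061 -0.12002153  0.10134354] 0.05563915071460449 [-0.5206999   1.5736468  -1.12541289]
[0.58, 0.021, 0.03] [0.566102   0.02171979 0.01865597] [ 0.0145 -0.0056  0.0063 -0.0002  0.0003  0.0005]
[0.58, 0.021, 0.025] [0.566102   0.02171979 0.01365597] [ 0.0337 -0.0056  0.0222 -0.0002  0.0003  0.0005]
```

send_rows:
  commands:
    - [0.01,0,0.006,0,0,0,-1]
    - [0.018,0,0.013,0,0,0,-1]
    - [0.018,0,0.013,0,0,0,-1]

```text
time_s: 23.3
tool_pos: [0.5663, 0.0222, 0.0165]
ee_rot: [0.425, 0.024, 0.905, -0.011]
wrist_force: [-0.2, -0.1, -1.3]
gripper_width: 0.0561
grasp_force: 38.1
```

send_rows:
  commands:
    - [0.006,0,0.005,0,0,0,-1]
    - [0.006,0,0.005,0,0,0,-1]
    - [0.006,0,0.005,0,0,0,-1]

```text
time_s: 23.6
tool_pos: [0.5662, 0.0221, 0.0146]
ee_rot: [0.425, 0.024, 0.905, -0.011]
wrist_force: [0.3, -0.3, -2.0]
gripper_width: 0.0556
grasp_force: 38.1
```

send_rows:
  commands:
    - [0.006,0,0.005,0,0,0,-1]
    - [0.01,0,0.008,0,0,0,-1]
    - [0.01,0,0.008,0,0,0,-1]

```text
time_s: 23.9
tool_pos: [0.5667, 0.0221, 0.0134]
ee_rot: [0.426, 0.024, 0.904, -0.011]
wrist_force: [-4.7, 1.5, 8.4]
gripper_width: 0.056
grasp_force: 39.1
```

```bash
python3 - <<'E'
from t import *
from kin import ik
for r,z,tau in ((.55,.06,42),(.53,.09,36),(.5,.12,28),(.48,.16,20),(.45,.22,5)):
    Rt=pose(-3,tau,[0,0,0])[1]; print(r,z,tau,ik(r,z,tau),rel([r,.022,z],Rt))
E
```

```text
0.55 0.06 42 [ 0.25 -0.93 -0.34] [-1.265e-01 -4.800e-03 -2.124e-01 -1.000e-04  2.350e-02 -2.000e-04]
0.53 0.09 36 [ 0.12 -0.83 -0.01] [-1.786e-01 -1.010e-02 -3.849e-01 -1.000e-04  4.020e-02 -2.000e-04]
0.5 0.12 28 [ 0.03 -0.71  0.35] [-1.989e-01 -1.810e-02 -5.959e-01 -1.000e-04  6.240e-02 -2.000e-04]
0.48 0.16 20 [ 0.   -0.54  0.68] [-2.896e-01 -2.340e-02 -8.003e-01 -1.000e-04  8.460e-02 -2.000e-04]
0.45 0.22 5 [ 0.08 -0.22  1.18] [-4.2560e-01 -3.1200e-02 -1.1068e+00 -0.0000e+00  1.2630e-01 -3.0000e-04]
```

send_rows:
  commands:
    - [0,0,0,0,0,0,0.35]
    - [0,0,0,0,0,0,0.5]
    - [0,0,0,0,0,0,0.7]
    - [0,0,0,0,0,0,1]
    - [0,0,0,0,0,0,1]
    - [-0.06,0,-0.1,0,0.012,0,1]
    - [-0.126,0,-0.212,0,0.0235,0,1]
    - [-0.178,0,-0.385,0,0.04,0,1]
    - [-0.199,0,-0.596,0,0.062,0,1]
    - [-0.29,0,-0.8,0,0.084,0,1]
    - [-0.35,0,-0.95,0,0.1,0,1]
    - [-0.35,0,-0.95,0,0.1,0,1]

```text
time_s: 25.1
tool_pos: [0.489, 0.0268, 0.1502]
ee_rot: [0.173, 0.026, 0.985, -0.004]
wrist_force: [0.3, -0.7, 0.1]
gripper_width: 0.0856
grasp_force: 0.0
```

```bash
python3 - <<'E'
from t import *
s=readout.read_state(); print(s['joints'])
f=grab('side'); C=cloud(f); hsv=cv2.cvtColor(f['frame'],cv2.COLOR_RGB2HSV).astype(int)
m=(hsv[...,0]<20)&(hsv[...,1]>150)&(C[...,0]>.5)&(C[...,0]<.66)&(C[...,1]>-.05)&(C[...,1]<.09)&(C[...,2]>.004)&(C[...,2]<.06)
P=C[m]; print(m.sum(),P.min(0).round(3),P.max(0).round(3),cv2.minAreaRect(P[:,:2].astype(np.float32)))
b=(C[...,2]>.174)&(C[...,2]<.2)&(C[...,0]>.57)&(C[...,0]<.72)&(abs(C[...,1])<.06); P=C[b]; print(P.min(0),P.max(0))
d=P[:,0]<.615; print('tip',P[d].mean(0))
f=grab('top'); save(f['frame'],'top3.png',(225,125,355,235),6)
C=cloud(f); hsv=cv2.cvtColor(f['frame'],cv2.COLOR_RGB2HSV).astype(int)
m=(hsv[...,0]<20)&(hsv[...,1]>150)&(C[...,0]>.5)&(C[...,0]<.66)&(C[...,1]>-.05)&(C[...,1]<.09)&(C[...,2]>.04)&(C[...,2]<.06)
P=C[m]; print('top',m.sum(),P.min(0).round(3),P.max(0).round(3),cv2.minAreaRect(P[:,:2].astype(np.float32)))
E
```

```text
[ 0.08325376  0.03623975 -0.52865898  0.66097931 -0.04588332  0.12800383]
620 [ 0.525 -0.01   0.004] [0.637 0.056 0.056] ((0.5805436968803406, 0.023005222901701927), (0.06170240044593811, 0.11022631078958511), 87.41356658935547)
[ 0.59731658 -0.0164482   0.17448554] [0.69937264 0.03167898 0.19550544]
tip [0.60602961 0.02364734 0.18329022]
top 94 [ 0.523 -0.005  0.04 ] [0.635 0.05  0.058] ((0.5789611339569092, 0.02137964777648449), (0.052707329392433167, 0.1109900027513504), 87.51460266113281)
```

View pics/top3.png

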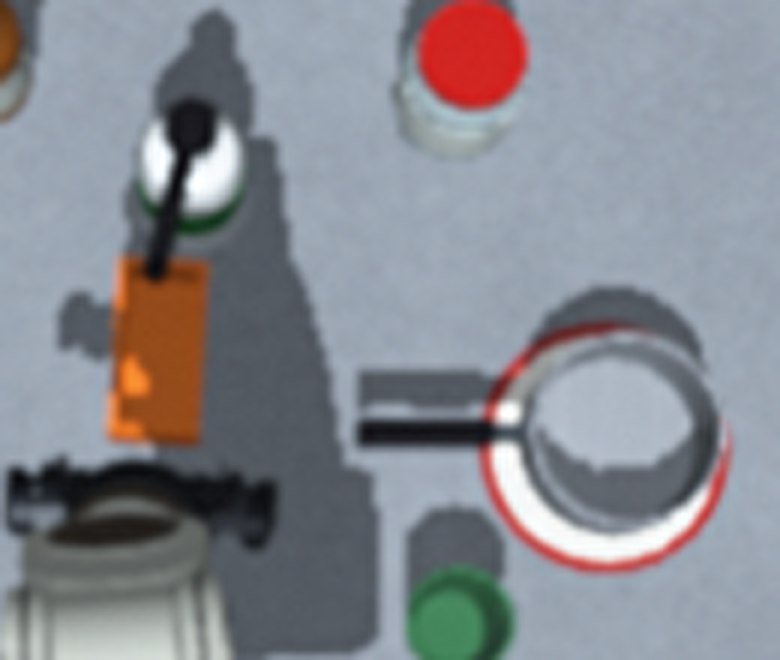

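The top view shows the tub at (160,350) with the spout tip at (157,272) over its far half. The pan is on its mark with the rim centred at (620,435), and the tumbler is in place. Now the pump.

```bash
python3 - <<'E'
from t import *
from kin import ik
for z in (.174,.2,.22,.25): print(z,ik(.684,z,0))
for q in ([.49,.027,.26],[.6,.015,.26],[.684,.004,.24],[.684,.004,.21]): print(q,rel(q,down(180)))
E
```

```text
0.174 [0.65 0.48 1.41]
0.2 [0.64 0.54 1.47]
0.22 [0.64 0.58 1.52]
0.25 [0.64 0.66 1.59]
[0.49, 0.027, 0.26] [-1.681e-01 -5.000e-04 -5.018e-01 -1.300e-03  5.680e-02 -8.400e-03]
[0.6, 0.015, 0.26] [-0.6857 -0.0313 -0.3088 -0.0013  0.0568 -0.0084]
[0.684, 0.004, 0.24] [-1.0465 -0.0641 -0.0676 -0.0013  0.0568 -0.0084]
[0.684, 0.004, 0.21] [-0.9941 -0.0643  0.0729 -0.0013  0.0568 -0.0084]
```

send_rows:
  commands:
    - [-0.08,0,-0.22,0,0.015,0,-1]
    - [-0.16,0,-0.44,0,0.035,-0.004,-1]
    - [-0.168,0,-0.5,-0.001,0.0568,-0.0084,-1]
    - [-0.3,-0.01,-0.45,-0.001,0.0568,-0.0084,-1]
    - [-0.5,-0.02,-0.38,-0.001,0.0568,-0.0084,-1]
    - [-0.686,-0.03,-0.31,-0.001,0.0568,-0.0084,-1]
    - [-0.86,-0.05,-0.24,-0.001,0.0568,-0.0084,-1]
    - [-1,-0.064,-0.12,-0.001,0.0568,-0.0084,-1]
    - [-1,-0.064,-0.08,-0.001,0.0568,-0.0084,-1]
    - [-1,-0.064,-0.08,-0.001,0.0568,-0.0084,-1]

```text
time_s: 26.2
tool_pos: [0.6713, 0.0044, 0.2279]
ee_rot: [-0.006, 0.0, 1.0, -0.001]
wrist_force: [-0.4, -0.1, 0.3]
gripper_width: 0.0002
grasp_force: 0.0
```

```bash
python3 - <<'E'
from t import *
s=readout.read_state(); print(s['gripper_width'],s['joints'])
for q in ([.684,.004,.2],[.684,.004,.175]): print(q,rel(q,down(180)))
E
```

```text
0.00015877903532357456 [ 0.00761508  0.61570672  0.56814488  1.53542009 -0.00249342  0.00772974]
[0.684, 0.004, 0.2] [-0.0653 -0.0014  0.1389 -0.0004 -0.0019 -0.    ]
[0.684, 0.004, 0.175] [-0.0668 -0.0011  0.2638 -0.0004 -0.0019 -0.    ]
```

send_rows:
  commands:
    - [-0.065,-0.001,0.05,0,-0.002,0,-1]
    - [-0.065,-0.001,0.14,0,-0.002,0,-1]
    - [-0.065,-0.001,0.18,0,-0.002,0,-1]
    - [-0.065,-0.001,0.22,0,-0.002,0,-1]
    - [-0.065,-0.001,0.26,0,-0.002,0,-1]
    - [-0.065,-0.001,0.27,0,-0.002,0,-1]
    - [-0.065,-0.001,0.27,0,-0.002,0,-1]

```text
time_s: 26.9
tool_pos: [0.6845, 0.0044, 0.1808]
ee_rot: [0.004, -0.0, 1.0, -0.001]
wrist_force: [-4.3, 0.0, 7.3]
gripper_width: 0.0
grasp_force: 3.8
```

send_rows:
  commands:
    - [0,0,0.02,0,0,0,-1]
    - [0,0,0.035,0,0,0,-1]
    - [0,0,0.045,0,0,0,-1]
    - [0,0,0.045,0,0,0,-1]
    - [0,0,0.045,0,0,0,-1]

```text
time_s: 27.4
tool_pos: [0.6846, 0.0044, 0.176]
ee_rot: [0.006, -0.0, 1.0, -0.001]
wrist_force: [-9.3, 0.8, 18.7]
gripper_width: -0.0004
grasp_force: 9.5
```

Fully down: z is 0.176 and the force of 18.7 N is above the spring's 11 N. Now I release and retreat upward.

send_rows:
  commands:
    - [0,0,0.045,0,0,0,-1]
    - [0,0,0,0,0,0,-1]
    - [0,0,-0.06,0,0,0,-1]
    - [0,0,-0.13,0,0,0,-1]
    - [0,0,-0.25,0,0,0,-1]
    - [0.1,0,-0.35,0,0,0,-1]
    - [0.3,0,-0.4,0,0,0,-1]
    - [0.55,0,-0.5,0,0,0,-1]
    - [0.8,0,-0.6,0,0,0,-1]
    - [0.9,0,-0.6,0,0,0,-1]
    - [0.9,0,-0.6,0,0,0,-1]
    - [0.9,0,-0.6,0,0,0,-1]

```text
time_s: 28.6
tool_pos: [0.5042, 0.0044, 0.2896]
ee_rot: [0.005, -0.0, 1.0, -0.001]
wrist_force: [1.1, -0.3, 0.2]
gripper_width: -0.0001
grasp_force: 0.0
```

```bash
python3 - <<'E'
from t import *
f=grab('side'); C=cloud(f); hsv=cv2.cvtColor(f['frame'],cv2.COLOR_RGB2HSV).astype(int)
m=(hsv[...,0]<20)&(hsv[...,1]>150)&(C[...,0]>.5)&(C[...,0]<.66)&(C[...,1]>-.05)&(C[...,1]<.09)&(C[...,2]>.004)&(C[...,2]<.06)
P=C[m]; print(m.sum(),cv2.minAreaRect(P[:,:2].astype(np.float32)))
b=(C[...,2]>.15)&(C[...,2]<.2)&(C[...,0]>.57)&(C[...,0]<.72)&(abs(C[...,1])<.06); P=C[b]; d=P[:,0]<.615; print('tip',P[d].mean(0),P.max(0))
E
```

```text
623 ((0.5834137797355652, 0.023427393287420273), (0.06434144079685211, 0.11591169983148575), 87.85137939453125)
tip [0.6047931  0.02364872 0.18041401] [0.69934339 0.02952296 0.1956187 ]
```

The tub hasn't moved, the pump head is back up, and the arm is clear.

```bash
python3 -c "
from h import *
print(workorder.sign_off())"
```

```text
the job is handed in; nothing more can be done
None
```

The pan is on its mark, the tub stands right way up under the spout, and the pump was pressed fully down and sprang back; I handed the job in at about 29 s, but sign-off returned no verdict.

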